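Fetch the check weight from behind the setting columns

TASK

The force plate is due for a check. Clear the three tall pieces (spring, square column, round column) off the white rack and stand them all on the black rubber mat, then take the small brass weight from behind them and stand it in the middle of the force plate's round metal plate, and after that put each tall piece back upright on the very seat of the rack where it stood at the start. Set everything down gently without dropping it or knocking it over, and leave the jar, the caliper and the screwdriver where they lie.

Things in the scene. Friction and masses are not known exactly. Their poses are not given: they have to be found in the camera images.
- weight_mid (a point): Loose brass check weight with a knob, 46 mm tall, 0.22 kg, standing on the rack's back middle seat. Body: upright cylinder 32 mm in diameter, 30 mm high; above it a narrow neck (14 mm) and a flat round knob 22 mm in diameter from 39 to 46 mm. The point is its centre, 23 mm above its underside; z up.
- spring_mid (a point): Loose steel compression spring of stiff wire standing upright, handled as a rigid cylinder: 36 mm in diameter, 132 mm tall, 0.25 kg, hollow seen from above. The point is its centre, 66 mm above its underside; z up.
- square_mid (a point): Loose aluminium square column, 34 x 34 mm, 138 mm tall, 0.38 kg, flat top, standing upright. The point is its centre, 69 mm above its underside; x and y are square to its side faces, z up.
- round_mid (a point): Loose aluminium round column, 32 mm in diameter, 144 mm tall with a domed top (the sides are straight up to 128 mm), 0.32 kg, standing upright. The point is its centre, 72 mm above its underside; z up.
- rack: Fixed white rack: floor 125 (x) x 175 (y) mm, its upper face 8 mm above the table; a wall 8 mm thick on its +x edge, 40 mm high. Flat grey seats, 46 mm across, in mm: x 22, y 0 (the weight); x 22, y 55; x 22, y -55; x -33, y 0 (the tall pieces, in any arrangement). Two fixed dark parts, 24 mm high at most from the table, in the corners x -44, y 66 and -66. Origin: under its centre, on the table.
- plate_top (a point): Centre of the upper face of the force plate's round aluminium plate, 90 mm in diameter, with a thin ring of 52 mm diameter marked about its middle; that face is 60 mm above the table. The force plate is a fixed white box 180 (x) x 160 (y) x 46 mm high, centred 25 mm to -x of this point, in its own axes. z up.
- mat: Fixed black rubber mat, 210 (x) x 130 (y) mm, 4 mm thick, empty at the start: the side area. Origin: centre of its underside, on the table; z up.
- jar_mid (a point): Loose small clear jar with a grey cap, 42 mm in diameter, 55 mm tall, a bystander. The point is its centre.
- caliper_mid (a point): Loose steel and black caliper lying flat, 155 mm long (its x), about 60 mm wide, 10 mm high, a bystander. The point is near its middle, 5 mm above the table.
- driver_grip (a point): Loose black screwdriver lying flat, about 200 mm long (its x), a bystander. The point is in its handle.

How it is judged:
On the way, in this order (a step that is already met when the one before it is completed fails the run):
1. all three tall pieces stand upright on the rubber mat, released (x of spring_mid in the frame of mat between -0.1 and 0.1 m and y of spring_mid in the frame of mat between -0.06 and 0.06 m and z of spring_mid in the frame of mat between 0.066 and 0.076 m and angle between each of spring_mid, square_mid, round_mid's own z axis and vertical below 0.1 rad and linear speed of each of spring, square, round below 0.03 m/s and contact force between the fingers and spring below 0.1 N and x of square_mid in the frame of mat between -0.1 and 0.1 m and y of square_mid in the frame of mat between -0.06 and 0.06 m and z of square_mid in the frame of mat between 0.069 and 0.079 m and contact force between the fingers and square below 0.1 N and x of round_mid in the frame of mat between -0.1 and 0.1 m and y of round_mid in the frame of mat between -0.06 and 0.06 m and z of round_mid in the frame of mat between 0.072 and 0.082 m and contact force between the fingers and round below 0.1 N), for 0.2 s.
2. with all three still standing on the mat, the brass weight stands in the middle of the round plate, released (all of step 1 and horizontal distance between weight_mid and plate_top below 0.015 m and z of weight_mid in the frame of plate_top between 0.018 and 0.028 m and angle between weight_mid's own z axis and vertical below 0.1 rad and linear speed of weight below 0.03 m/s and contact force between the fingers and weight below 0.1 N), for 0.2 s.
At the end, for the whole second after the job is handed in: The brass weight stands upright on the round plate, its axis within 15 mm of the plate's centre; the spring, the square column and the round column each stand upright on the rack within 15 mm of where they stood at the start; all released and at rest (horizontal distance between weight_mid and plate_top below 0.015 m and z of weight_mid in the frame of plate_top between 0.018 and 0.028 m and angle between each of weight_mid, spring_mid, square_mid, round_mid's own z axis and vertical below 0.1 rad and linear speed of each of weight, spring, square, round below 0.03 m/s and contact force between the fingers and weight below 0.1 N and distance of each of spring_mid, square_mid, round_mid from where it was at the start of the episode below 0.015 m and contact force between the fingers and spring below 0.1 N and contact force between the fingers and square below 0.1 N and contact force between the fingers and round below 0.1 N); the robot touches nothing.
It fails at once if the weight or a tall piece is knocked over (angle between any of weight_mid, spring_mid, square_mid, round_mid's own z axis and vertical above 0.6 rad).
It fails at once if the weight or a tall piece is dropped (falls freely by more than about 12 mm) ((contact force between weight and anything else below 0.02 N and linear speed of weight above 0.5 m/s) or (contact force between spring and anything else below 0.02 N and linear speed of spring above 0.5 m/s) or (contact force between square and anything else below 0.02 N and linear speed of square above 0.5 m/s) or (contact force between round and anything else below 0.02 N and linear speed of round above 0.5 m/s)).
It fails at once if the jar, the caliper or the screwdriver is moved by more than 25 mm (distance of any of jar_mid, caliper_mid, driver_grip from where it was at the start of the episode above 0.025 m).
It also fails if it takes over 141 s, if anything falls off the work surface, if the arm or the gripper's body presses on something with over 40 N, if the wrist force passes 120 N, or if a joint passes its speed limit or range.

ROBOT

A 7-joint arm with a two-finger parallel gripper is mounted at the origin on the work surface. World frame = base frame: x ahead of the robot, y to its left, z up, the work surface at z = 0. Lengths are in m, angles in rad, forces in N, time in s.
With the tool pointing down it reaches from about 0.4 to 0.875 m from the base axis. Payload 19.3 kg.
Tool frame: the origin (TCP) lies at the very end of the fingers, on their centre line; the grasp point (between the pads) lies bot.tcp_to_grasp behind it (bot.tcp_to_grasp is the distance from the TCP to the grasp point, in m); z points along the fingers, y is the direction in which the jaws open and shut (so a half turn about z gives the same grasp; the last joint's range is limited). The gripper opens to 85 mm and grips with 20 to 120 N. Pads are 22 mm wide; open, the fingers measure 114 mm over their backs; the gripper's body (76 mm by 85 mm) begins 54 mm behind the grasp point. The pads swing forward as they close: fully open they stand 13 mm farther back than shut.
Start: joints at [-1.172, 0.521, -0.036, 1.599, 0.021, 1.021, -0.113], TCP at [0.282, 0.558, 0.231] pointing down, gripper open.
Joint ranges: [-2.91, 2.91], [-0.3, 2.13], [-1.5, 1.42], [0.17, 2.43], [-1.26, 4.41], [0.16, 1.93], [-2.52, 2.52]. Speed limits (rad/s): [1.89, 1.89, 2.39, 2.39, 3.01, 3.01, 3.01].

INTERFACE

Orientations are given as [roll, pitch, yaw] about the fixed x, y, z axes, in that order (R = Rz(yaw) Ry(pitch) Rx(roll)).
In Python, from workcell import bot gives the robot as it stands.
- The arm moves only by the tool servo_tool, never from a script. Its argument "targets" is a list of rows, each a list of 2 entries, a list of its own where there are three numbers: the shift along the tool's x, y, z in units of 0.05 m (1.0 is 0.05 m), then the turn about the tool's z in units of 5 degrees (1.0 is 5 degrees). A call has 1 to 12 rows; each row shifts and turns the commanded pose from where the row before left it, along the tool's axes as they then stand; what a row does not reach is not made up. A row lasts 1/8 s, in which the tool goes at most 62.5 mm and 10.7 degrees, less where a joint would pass 70% of its speed; a pose out of reach is approached as far as the arm can. A call with a number of a shift or a turn outside -1 to 1 is refused whole. A call with a gripper value outside its range is refused whole. "gripper" is the opening, from -1 (shut) to 1 (fully open), so that 0 is half open, set as the call begins (left out, the last holds). The fingers move at their own pace and stop on an object; "newtons" is the grip in N (left out, the last holds). Time passes only in rows, so rows that do not move let the fingers close. It gives the time, the measured TCP pose, the force and the opening at its end, in the units of the state.
- bot.observe(): the state, without advancing time (a new reading comes with each control period).
- bot.grab_frame(name): name is "side" or "top" or "wrist"; returns the picture (400x640x3 uint8, blue, green, red); there is no depth.
- bot.get_calibration(name): a dict with "fx", "fy", "cx", "cy" (pixels), "k1" (the pictures are not rectified: a ray, as slopes to the right and down, at radius r is drawn at 1 + k1 r^2 times it, then the intrinsics apply), "pose" (4x4, takes a point from camera to world coordinates). Camera axes: x right, y up, looking along -z (the intrinsics and any distortion apply to the point x, -y, -z); pixel columns grow to the right and rows downward; lengths in m; the calibration is good to about 2 mm. A picture is of the moment at which its call begins: read the wrist's pose just before it. get_calibration takes no time and is no camera call; for the wrist camera it gives the pose at the moment of the call.
- bot.job_done(): hands the job in, once; it reports no verdict.
The state is a dict: "clock": time; "qpos": joint angles; "qd": joint speeds; "joint_efforts": joint torques, N m; "position": TCP position; "tool_rot": TCP orientation; "force": force on the tool from outside, world axes, zero at the start; "moment": the same for the moment, N m; "grip_width": finger opening in m.
Only numpy, scipy, OpenCV 4.12 (cv2) and the standard library are available. Lean on these libraries where they do the work, as an engineer would, in place of code of your own. Each camera call takes 0.05 s, during which the arm holds its last target.

## Working session

There is one attempt and no reset: what is moved stays moved. The work goes in short steps, Python scripts to look and compute and a tool call to move; the robot and the scene stay as the last step left them, time stands still between calls to the robot, and variables do not carry over. Pictures are saved under pics/ and viewed, and the job is handed in when it is done.

Besides the shell and the picture viewer there is one more tool, called as a command line: name --argument value ..., lists and objects as JSON in quotes. servo_tool: Moves the arm, as the interface text tells. Its arguments: {"type":"object","properties":{"targets":{"type":"array","items":{"type":"array"}},"gripper":{"type":"number"},"newtons":{"type":"number"}},"required":["targets"]}

```bash
mkdir -p pics; ls
python3 - <<'E'
from workcell import bot
import cv2
print(bot.observe(), bot.tcp_to_grasp)
for n in ("side","top","wrist"):
    c=bot.get_calibration(n); print(n,c)
    cv2.imwrite(f"pics/{n}0.png",bot.grab_frame(n))
E
```

```text
pics
{'clock': 0.0, 'qpos': array([-1.17216613,  0.52203015, -0.03633898,  1.59996954,  0.02120641,
        1.021115  , -0.11280572]), 'qd': array([-0.00107862, -0.00029016,  0.00075069,  0.00164934, -0.00104227,
        0.00133509,  0.00031941]), 'joint_efforts': array([-4.96282773e-04, -9.27113056e+01,  1.97955854e+00, -3.69920647e+01,
        1.77525060e-02,  8.38729378e-03, -2.39742349e-05]), 'position': array([0.2822823 , 0.55725588, 0.23072932]), 'tool_rot': array([-3.14045870e+00,  8.06010817e-05,  2.67275950e+00]), 'force': array([-0.32956869,  0.67554442,  0.2212292 ]), 'moment': array([ 0.05360796, -0.02400368,  0.05175742]), 'grip_width': 0.08545385855788737} 0.0187
side {'fx': 410.131701184135, 'fy': 410.131701184135, 'cx': 321.1792584050841, 'cy': 203.59127019967562, 'k1': 0.03011105265124768, 'pose': array([[ 0.99344391,  0.0881038 , -0.07284863,  0.48753012],
       [-0.11423077,  0.73975982, -0.66310387, -0.6787352 ],
       [-0.00453148,  0.66707805,  0.74497405,  0.82481955],
       [ 0.        ,  0.        ,  0.        ,  1.        ]])}
top {'fx': 400.3187344182602
[... 244 characters left out ...]
5874928e-02,
         4.74931502e-03],
       [-1.17928192e-02,  1.81327355e-01,  9.83352083e-01,
         1.11567194e+00],
       [ 0.00000000e+00,  0.00000000e+00,  0.00000000e+00,
         1.00000000e+00]])}
wrist {'fx': 290.83437342646357, 'fy': 290.83437342646357, 'cx': 321.86325137867476, 'cy': 204.62640171972313, 'k1': -0.033804013734723685, 'pose': array([[ 4.51302422e-01, -8.49430386e-01, -2.73485181e-01,
         2.13977379e-01],
       [ 8.92370650e-01,  4.29288688e-01,  1.39233064e-01,
         5.93518407e-01],
       [-8.64700955e-04, -3.06886368e-01,  9.51745769e-01,
         3.72476945e-01],
       [ 0.00000000e+00,  0.00000000e+00,  0.00000000e+00,
         1.00000000e+00]])}
```

View pics/side0.png

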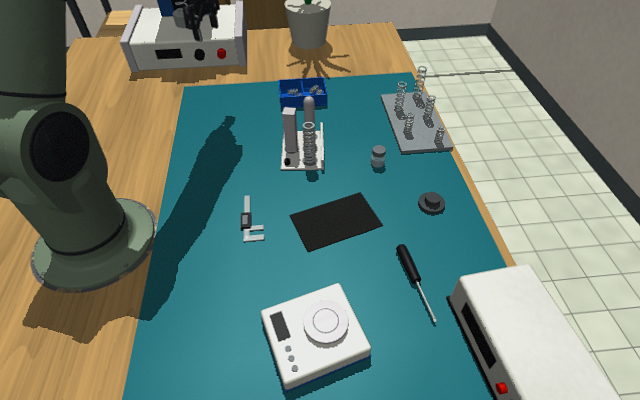

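View pics/top0.png

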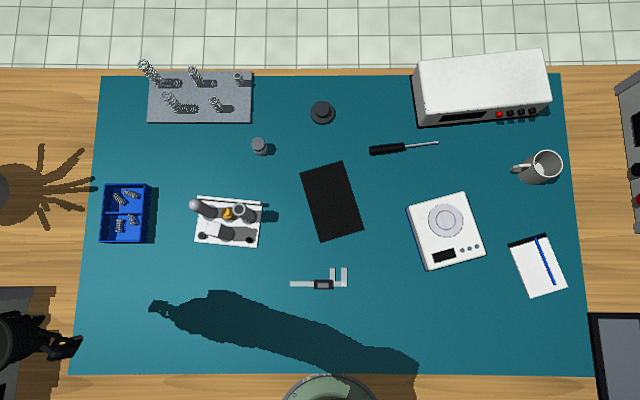

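View pics/wrist0.png

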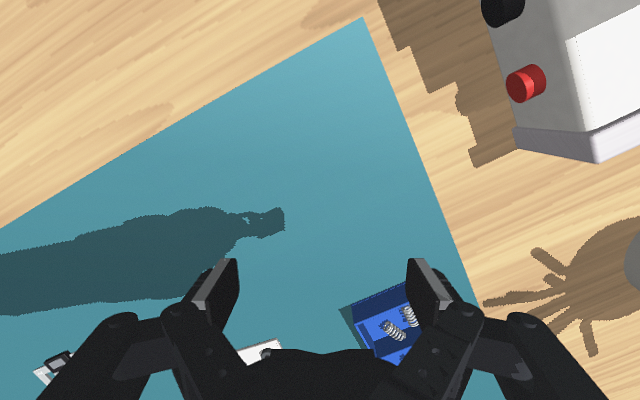

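The side view shows the rack near (303,150), the mat near (336,221) and the plate at (327,321). In the top view the rack is near (228,221), the mat at (332,201) and the plate at (446,221). The arm is clear of the scene. Next I'll zoom in.

```bash
cat > h.py <<'E'
import numpy as np, cv2
from workcell import bot
def ray(cal,uv):
    K=np.array([[cal['fx'],0,cal['cx']],[0,cal['fy'],cal['cy']],[0,0,1.]])
    p=cv2.undistortPoints(np.array([[uv]],float),K,np.array([cal['k1'],0,0,0,0.]))[0,0]
    d=cal['pose'][:3,:3]@np.array([p[0],-p[1],-1.]); return cal['pose'][:3,3],d/np.linalg.norm(d)
def onz(cal,uv,z):
    o,d=ray(cal,uv); return (o+d*(z-o[2])/d[2])[:2]
def proj(cal,P):
    P=np.atleast_2d(P).astype(float); R=cal['pose'][:3,:3]; c=(P-cal['pose'][:3,3])@R
    x=c[:,0]/-c[:,2]; y=-c[:,1]/-c[:,2]; r2=x*x+y*y; s=1+cal['k1']*r2
    return np.c_[cal['fx']*x*s+cal['cx'],cal['fy']*y*s+cal['cy']]
E
python3 - <<'E'
from h import *
s=cv2.imread('pics/side0.png');t=cv2.imread('pics/top0.png')
cv2.imwrite('pics/zs.png',cv2.resize(s[85:185,260:360],None,fx=6,fy=6,interpolation=cv2.INTER_CUBIC))
cv2.imwrite('pics/zt.png',cv2.resize(t[180:260,180:280],None,fx=7,fy=7,interpolation=cv2.INTER_CUBIC))
cs=bot.get_calibration('side');ct=bot.get_calibration('top')
# mat
g=cv2.cvtColor(t,cv2.COLOR_BGR2HSV)
m=((g[...,2]<60)).astype(np.uint8)*255
cs_,_=cv2.findContours(m,0,2)
for c in cs_:
    r=cv2.minAreaRect(c)
    if 500<cv2.contourArea(c)<6000: print('top dark',r,onz(ct,r[0],.004))
    if 1500<cv2.contourArea(c)<6000 and 300<r[0][0]<360:
        B=cv2.boxPoints(r); W=[onz(ct,b,.004) for b in B]; print(np.round(W,4))
w=((g[...,1]<60)&(g[...,2]>120)).astype(np.uint8)*255
cs_,_=cv2.findContours(w,0,2)
for c in cs_:
    r=cv2.minAreaRect(c)
    if cv2.contourArea(c)>800: print('top white',r)
E
```

```text
top dark ((613.0, 355.5), (52.0, 87.0), 0.0) [ 0.19206498 -0.7263554 ]
top dark ((37.49987030029297, 334.9083557128906), (57.47540283203125, 86.78688049316406), 79.61113739013672) [0.23970637 0.76661973]
top dark ((270.0038146972656, 333.0990905761719), (244.45938110351562, 55.049476623535156), 20.194334030151367) [0.23966859 0.15680917]
top dark ((141.30404663085938, 223.38059997558594), (40.968894958496094, 76.73011779785156), 36.55247116088867) [0.53356943 0.52294558]
top dark ((331.44036865234375, 200.96788024902344), (72.79480743408203, 46.45458221435547), 73.3007583618164) [ 0.59596649 -0.00784682]
[[ 0.6782  0.0854]
 [ 0.7173 -0.0422]
 [ 0.516  -0.0985]
 [ 0.479   0.0253]]
top dark ((474.27276611328125, 115.23865509033203), (144.72178649902344, 50.341129302978516), 12.840679168701172) [ 0.84836252 -0.42371268]
top white ((538.2413940429688, 267.10345458984375), (57.565555572509766, 40.110191345214844), 68.19859313964844)
top white ((226.63368225097656, 230.66339111328125), (63.483375549316406, 28.06005096435547), 5.710593223571777)
top white ((446.1121826171875, 230.13491821289062), (71.20684814453125, 59.99607849121094), 70.82099914550781)
top white ((319.5, 60.5), (121.0, 639.0), 90.0)
```

Run:
```python
import cv2
s=cv2.imread('pics/side0.png');t=cv2.imread('pics/top0.png')
cv2.imwrite('pics/zps.png',cv2.resize(s[275:395,255:380],None,fx=5,fy=5,interpolation=cv2.INTER_CUBIC))
cv2.imwrite('pics/zpt.png',cv2.resize(t[180:280,395:495],None,fx=6,fy=6,interpolation=cv2.INTER_CUBIC))
```

```text
(no output)
```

View pics/zs.png

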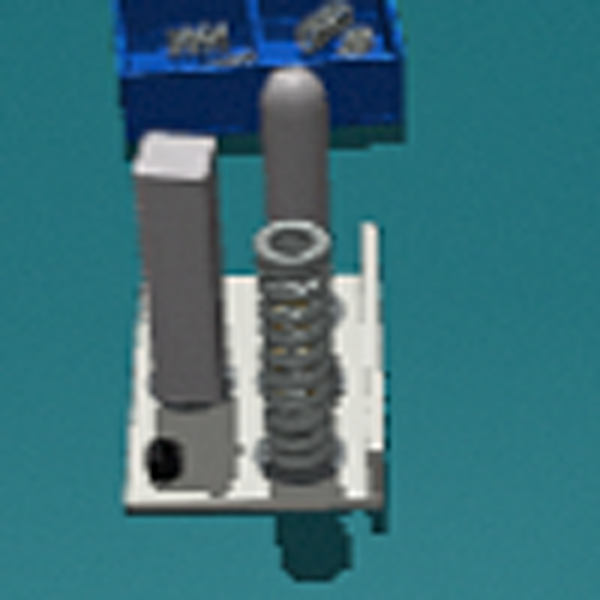

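View pics/zt.png

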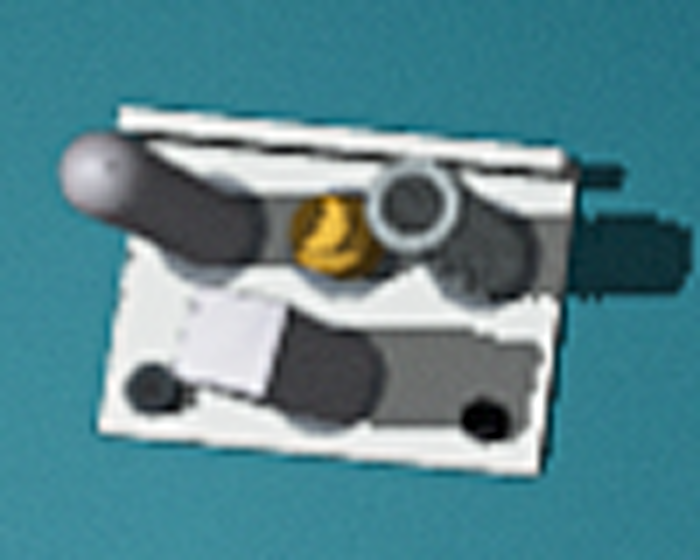

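View pics/zpt.png

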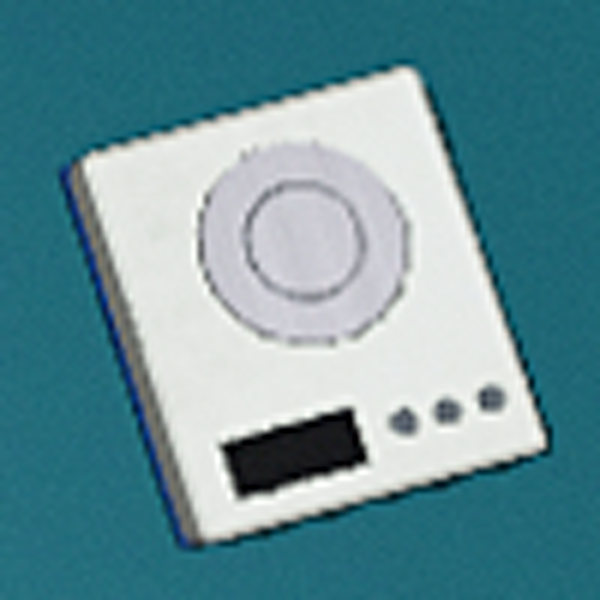

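Zoomed in, the top view puts the round column at rack (22,55), the weight at (22,0), the spring at (22,-55) and the square column at (-33,0). Tops in the zt zoom: round (100,175), spring (413,205), square (228,342). Rack front corners are (100,432) and (543,473), and the plate ring is at zpt (305,240).

Run:
```python
from h import *
cs=bot.get_calibration('side');ct=bot.get_calibration('top')
T=lambda u,v,k=7,o=(180,180):((u+.5)/k-.5+o[0],(v+.5)/k-.5+o[1])
S=lambda u,v:T(u,v,6,(260,85))
P=lambda u,v:T(u,v,6,(395,180))
bl,br=onz(ct,T(100,432),.008),onz(ct,T(543,473),.008)
print('rackfront top',bl,br,np.linalg.norm(bl-br))
wl,wr=onz(ct,T(120,106),.04),onz(ct,T(578,150),.04); print('wall',wl,wr,np.linalg.norm(wl-wr))
print('wall-front',np.linalg.norm(wl-bl))
y=bl-br; yaw=np.arctan2(-y[0],y[1]); y2=wl-wr; yaw2=np.arctan2(-y2[0],y2[1]); print('yaw',yaw,yaw2)
yaw=(yaw+yaw2)/2
R=np.array([[np.cos(yaw),-np.sin(yaw)],[np.sin(yaw),np.cos(yaw)]])
c=(bl+br)/2+R@[.0625,0]; c2=(wl+wr)/2-R@[.0625,0]; print('c',c,c2)
c=(c+c2)/2
for n,p in (('weight',(.022,0)),('round',(.022,.055)),('spring',(.022,-.055)),('square',(-.033,0))): print(n,'from rack',c+R@p)
print('top: square',onz(ct,T(228,342),.146),'spring',onz(ct,T(413,205),.140),'round',onz(ct,T(100,175),.14))
print('side: square',onz(cs,S(178,157),.146),'spring',onz(cs,S(293,242),.140),'round',onz(cs,S(294,97),.14))
# square corners
q=[onz(ct,T(*a),.146) for a in ((198,290),(287,313),(262,397),(175,367))]; print(np.round(q,4))
print('angles',[np.degrees(np.arctan2(*(q[(i+1)%4]-q[i])[::-1]))%90 for i in range(4)])
print('plate top',onz(ct,P(305,240),.06), 'outer',onz(ct,P(305,243),.06))
print('plate side',onz(cs,(255+(360/5)-.4,275+(231/5)-.4),.06))
```

```text
rackfront top [0.48284539 0.37269975] [0.46625967 0.19753975] 0.17594348187120168
wall [0.60758795 0.36179349] [0.58966795 0.182081  ] 0.18060372360081706
wall-front 0.12521842329987742
yaw -0.09440750330537628 -0.09938633717534866
c [0.53675935 0.27907316] [0.53642113 0.27798383]
weight from rack [0.55848704 0.2764001 ]
round from rack [0.56380804 0.3311421 ]
spring from rack [0.55316605 0.2216581 ]
square from rack [0.50374504 0.2817211 ]
top: square [0.50250701 0.28435859] spring [0.55159761 0.22331536] round [0.56260536 0.33423606]
side: square [0.50530468 0.28044563] spring [0.55284841 0.21850211] round [0.56390209 0.33062541]
[[0.5207 0.2957]
 [0.5126 0.2644]
 [0.4833 0.2716]
 [0.4938 0.3023]]
angles [np.float64(75.43321523296022), np.float64(76.05796168015496), np.float64(71.08750887871832), np.float64(76.34757298516834)]
plate top [ 0.53500614 -0.30778299] outer [ 0.53367582 -0.30770791]
plate side [ 0.53727732 -0.31014594]
```

View pics/zps.png

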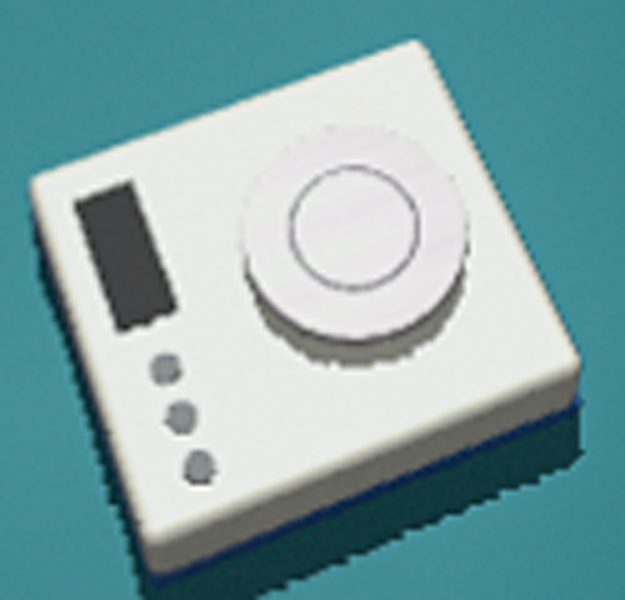

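The side and top estimates agree to about 4 mm. Next I'll add a helper that turns a target into tool-axis moves, then go above the square column.

```bash
cat >> h.py <<'E'
def go(x,y,z,jaw=None):
    """jaw: direction angle of jaw axis in deg (mod 180)"""
    s=bot.observe(); p=s['position']; from scipy.spatial.transform import Rotation as Ro
    R=Ro.from_euler('xyz',s['tool_rot']).as_matrix()
    d=R.T@(np.array([x,y,z])-p)
    j=np.degrees(np.arctan2(R[1,1],R[0,1])); t=0
    if jaw is not None: t=-((jaw-j+90)%180-90)
    print('t %.2f'%s['clock'],'pos',np.round(p,4),'jaw %.1f'%j,'tilt %.2f'%np.degrees(np.arccos(-R[2,2])),'grip %.4f'%s['grip_width'],'F',np.round(s['force'],1),'q',np.round(s['qpos'],2))
    print('units',np.round(d/.05,2),'turn units',round(t/5,2))
E
python3 - <<'E'
from h import *
go(.504,.282,.24,75)
E
```

```text
t 0.15 pos [0.2823 0.5573 0.2309] jaw 63.1 tilt 0.05 grip 0.0853 F [ 0.7 -0.4  0.5] q [-1.17  0.52 -0.04  1.6   0.02  1.02 -0.11]
units [-6.44 -2.91 -0.18] turn units -2.37
```

servo_tool --targets '[[[-0.66, -0.3, -0.02], 0], [[-0.66, -0.3, -0.02], 0], [[-0.66, -0.3, -0.02], 0], [[-0.66, -0.3, -0.02], 0], [[-0.66, -0.3, -0.02], 0], [[-0.66, -0.3, -0.02], 0], [[-0.66, -0.3, -0.02], 0], [[-0.66, -0.3, -0.02], 0], [[-0.58, -0.26, -0.02], 0], [[-0.58, -0.26, 0], 0], [[0, 0, 0], -0.8], [[0, 0, 0], -0.8]]'

```text
clock: 1.65
position: [0.5038, 0.2814, 0.2401]
tool_rot: [-3.141, -0.0, 2.814]
force: [0.7, 0.0, -0.3]
grip_width: 0.0854
```

servo_tool --targets '[[[0, 0, 0], -0.8], [[0, 0, 0], 0], [[0, 0, 0], 0]]'

```text
clock: 2.02
position: [0.5037, 0.2817, 0.2402]
tool_rot: [-3.141, -0.0, 2.88]
force: [-0.6, 0.4, -0.4]
grip_width: 0.0854
```

Run:
```python
from h import *
go(.504,.282,.24,75)
c=bot.get_calibration('wrist'); f=bot.grab_frame('wrist'); cv2.imwrite('pics/w1.png',f); np.save('w1.npy',c)
for n,p in (('sq',(.504,.282,.146)),('spr',(.5525,.221,.14)),('rnd',(.5635,.332,.144)),('wt',(.5585,.2765,.054))): print(n,proj(c,p))
```

```text
t 2.02 pos [0.5037 0.2817 0.2402] jaw 75.0 tilt 0.01 grip 0.0854 F [-0.6  0.4 -0.4] q [-0.6   0.44 -0.02  1.72  0.01  0.99  0.69]
units [-0.01  0.01  0.  ] turn units 0.01
sq [[320.98481789 206.0602475 ]]
spr [[271.73945205 267.2169784 ]]
rnd [[390.99608854 251.98461931]]
wt [[328.46042757 224.82596135]]
```

View pics/w1.png

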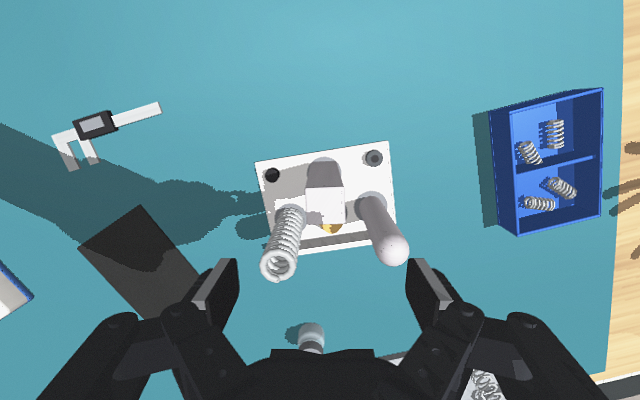

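The wrist view shows the square top at (325,206), the spring top at (278,264) and the round tip at (393,251), against predictions of (321,206), (272,267) and (391,252). The square's faces line up with the jaws.

Run:
```python
from h import *
c=np.load('w1.npy',allow_pickle=True).item()
f=cv2.imread('pics/w1.png'); cv2.imwrite('pics/w1z.png',cv2.resize(f[130:290,240:420],None,fx=4,fy=4,interpolation=cv2.INTER_CUBIC))
print(onz(c,(325,206),.146),onz(c,(278,264),.140),onz(c,(393,249),.142))
```

```text
[0.50483008 0.28532542] [0.55074631 0.22775041] [0.56211757 0.33458203]
```

View pics/w1z.png

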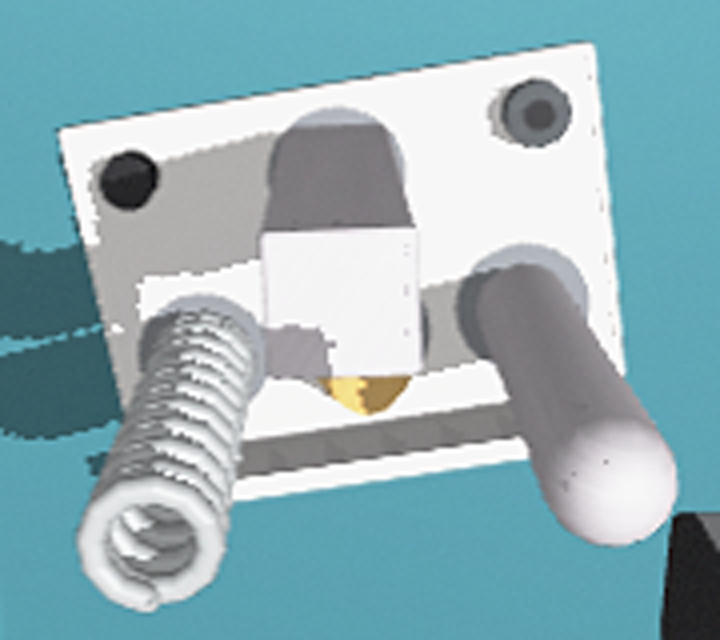

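servo_tool --targets '[[[0, 0.04, 0.5], 0], [[0, 0, 0.5], 0], [[0, 0, 0.5], 0], [[0, 0, 0.5], 0], [[0, 0, 0.5], 0], [[0, 0, 0.3], 0], [[0, 0, 0.2], 0], [[0, 0, 0], 0]]'

```text
clock: 3.08
position: [0.5041, 0.2837, 0.0901]
tool_rot: [-3.141, -0.0, 2.882]
force: [-0.8, 0.1, 0.4]
grip_width: 0.0853
```

servo_tool --targets '[[[0, 0, 0], 0], [[0, 0, 0], 0], [[0, 0, 0], 0], [[0, 0, 0], 0], [[0, 0, 0], 0], [[0, 0, 0], 0], [[0, 0, 0], 0], [[0, 0, 0], 0]]' --gripper -1 --newtons 30

```text
clock: 4.08
position: [0.5045, 0.2839, 0.0907]
tool_rot: [3.141, 0.001, 2.882]
force: [0.1, -0.8, 7.1]
grip_width: 0.034
```

Run:
```python
from h import *
go(.504,.282,.23,75)
a=cv2.imwrite('pics/w2.png',bot.grab_frame('wrist'))
s=bot.grab_frame('side');cv2.imwrite('pics/s2.png',cv2.resize(s[40:190,210:410],None,fx=4,fy=4))
```

```text
t 4.08 pos [0.5045 0.2839 0.0907] jaw 75.1 tilt 0.05 grip 0.0340 F [ 0.1 -0.8  7.1] q [-0.6   0.63 -0.02  1.83  0.02  0.67  0.68]
units [-0.   -0.04 -2.79] turn units 0.03
```

View pics/w2.png

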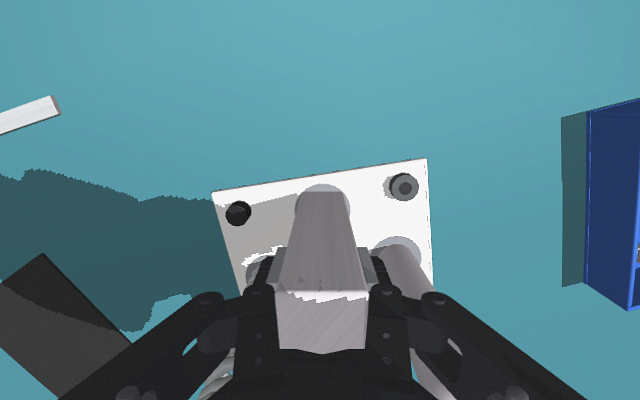

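View pics/s2.png

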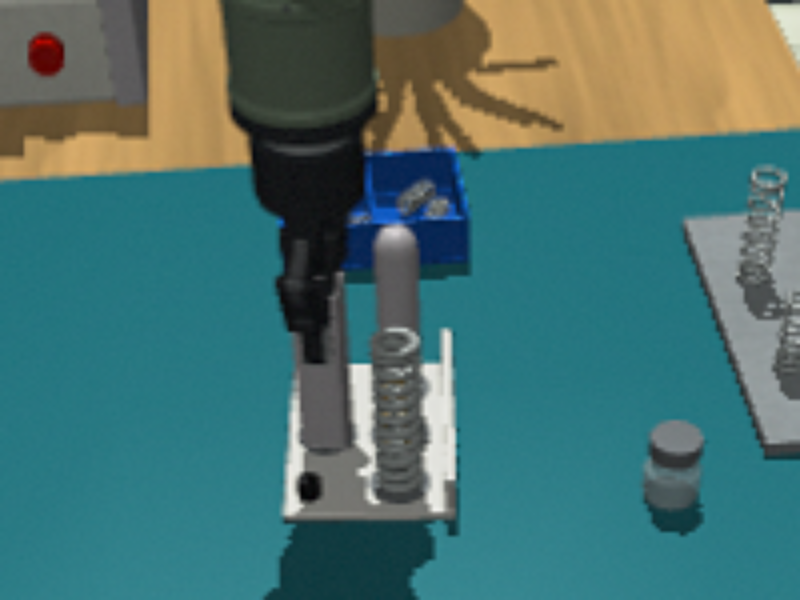

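Square gripped: the width reads 34 mm and both views show it upright. Now I'll lift it.

servo_tool --targets '[[[0, 0, -0.1], 0], [[0, 0, -0.2], 0], [[0, 0, -0.4], 0], [[0, 0, -0.5], 0], [[0, 0, -0.5], 0], [[0, 0, -0.5], 0], [[0, 0, -0.5], 0], [[0, 0, -0.2], 0], [[0, 0, 0], 0]]'

```text
clock: 5.3
position: [0.5042, 0.2838, 0.2355]
tool_rot: [3.141, 0.0, 2.882]
force: [0.5, -0.9, -3.6]
grip_width: 0.0337
```

Run:
```python
from h import *
go(.5317,-.0265,.235,90)
```

```text
t 5.30 pos [0.5042 0.2838 0.2355] jaw 75.1 tilt 0.03 grip 0.0337 F [ 0.5 -0.9 -3.6] q [-0.6   0.44 -0.02  1.72  0.01  0.98  0.69]
units [-2.12 -5.86  0.01] turn units -2.97
```

servo_tool --targets '[[[-0.1, -0.3, 0], 0], [[-0.2, -0.5, 0], 0], [[-0.22, -0.6, 0], 0], [[-0.22, -0.6, 0], 0], [[-0.22, -0.6, 0], 0], [[-0.22, -0.6, 0], 0], [[-0.22, -0.6, 0], 0], [[-0.22, -0.6, 0], 0], [[-0.22, -0.6, 0], 0], [[-0.22, -0.6, 0], 0], [[-0.18, -0.5, 0], 0], [[-0.1, -0.36, 0], 0]]'

```text
clock: 6.8
position: [0.5335, -0.0608, 0.2344]
tool_rot: [-3.141, -0.001, 2.88]
force: [0.3, 0.1, -3.1]
grip_width: 0.0339
```

servo_tool --targets '[[[0, 0, 0.1], -0.5], [[0, 0, 0.2], -0.5], [[0, 0, 0.4], -0.5], [[0, 0, 0.4], -0.5], [[0, 0, 0.4], -0.5], [[0, 0, 0.4], -0.47], [[0, 0, 0.4], 0], [[0, 0, 0.2], 0], [[0, 0, 0.1], 0], [[0, 0, 0.1], 0], [[0, 0, 0], 0], [[0, 0, 0], 0]]'

```text
clock: 8.3
position: [0.5346, -0.0585, 0.1007]
tool_rot: [-3.142, 0.001, 3.142]
force: [-0.5, 0.2, -3.6]
grip_width: 0.034
```

Run:
```python
from h import *
go(.5317,-.0265,.0865,90)
s=bot.grab_frame('side');cv2.imwrite('pics/s3.png',cv2.resize(s[100:290,210:460],None,fx=3,fy=3))
```

```text
t 8.30 pos [ 0.5346 -0.0585  0.1007] jaw 90.0 tilt 0.03 grip 0.0340 F [-0.5  0.2 -3.6] q [-0.    0.57  0.    1.94 -0.    0.63  1.57]
units [0.06 0.64 0.28] turn units -0.0
```

View pics/s3.png

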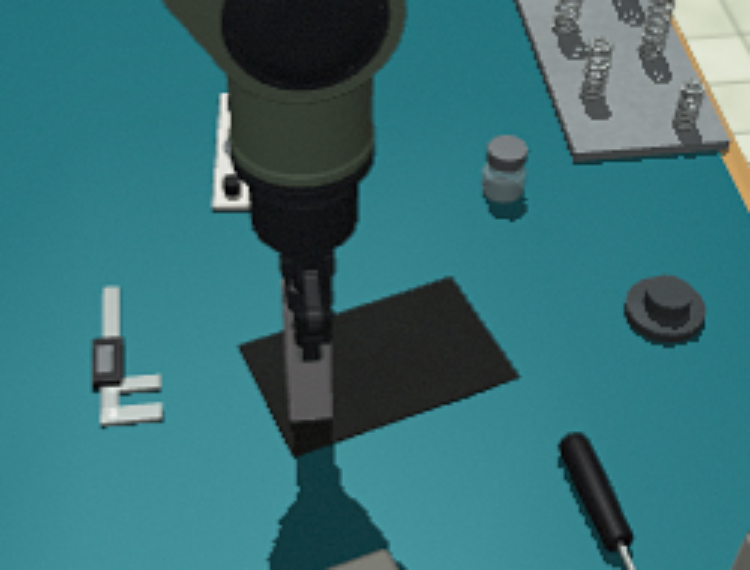

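The square hangs upright over the mat's near-robot end but sits about 32 mm too far toward -y. I'll correct that, then lower it.

servo_tool --targets '[[[0.03, 0.2, 0], 0], [[0.03, 0.3, 0], 0], [[0, 0.14, 0], 0], [[0, 0, 0], 0], [[0, 0, 0.1], 0], [[0, 0, 0.08], 0], [[0, 0, 0.06], 0], [[0, 0, 0.03], 0], [[0, 0, 0], 0], [[0, 0, 0], 0]]'

```text
clock: 9.6
position: [0.5314, -0.0265, 0.0868]
tool_rot: [-3.142, 0.0, 3.141]
force: [-0.1, 0.3, -2.5]
grip_width: 0.0337
```

Run:
```python
from h import *
go(.5317,-.0265,.0865,90)
```

```text
t 9.60 pos [ 0.5314 -0.0265  0.0868] jaw 90.0 tilt 0.00 grip 0.0337 F [-0.1  0.3 -2.5] q [-0.06  0.58  0.    1.96 -0.    0.6   1.51]
units [-0.01  0.    0.01] turn units -0.0
```

servo_tool --targets '[[[0, 0, 0.01], 0], [[0, 0, 0.01], 0], [[0, 0, 0.0], 0], [[0, 0, 0.0], 0]]'

```text
clock: 10.1
position: [0.5317, -0.0265, 0.0867]
tool_rot: [-3.142, 0.001, 3.141]
force: [-4.6, 0.2, 17.0]
grip_width: 0.0335
```

servo_tool --targets '[[[0, 0, -0.01], 0], [[0, 0, 0], 0], [[0, 0, 0], 0], [[0, 0, 0], 0], [[0, 0, 0], 0], [[0, 0, 0], 0]]' --gripper 1

```text
clock: 10.85
position: [0.5314, -0.0265, 0.0863]
tool_rot: [-3.142, -0.0, 3.141]
force: [0.2, -0.2, 0.1]
grip_width: 0.0854
```

servo_tool --targets '[[[0, 0, -0.2], 0], [[0, 0, -0.5], 0], [[0, 0, -0.7], 0], [[0, 0, -0.7], 0], [[0, 0, -0.7], 0], [[0, 0, -0.2], 0], [[0, 0, 0], 0]]'

```text
clock: 11.72
position: [0.5315, -0.0264, 0.2368]
tool_rot: [3.142, 0.001, 3.141]
force: [-0.7, -0.4, -0.6]
grip_width: 0.0858
```

Run:
```python
from h import *
go(.5515,.223,.235,90)
s=bot.grab_frame('side');cv2.imwrite('pics/s4.png',cv2.resize(s[100:290,210:460],None,fx=3,fy=3))
```

```text
t 11.72 pos [ 0.5315 -0.0264  0.2368] jaw 90.0 tilt 0.06 grip 0.0858 F [-0.7 -0.4 -0.6] q [-0.07  0.37  0.01  1.84 -0.01  0.93  1.51]
units [-0.4   4.99  0.04] turn units -0.0
```

View pics/s4.png

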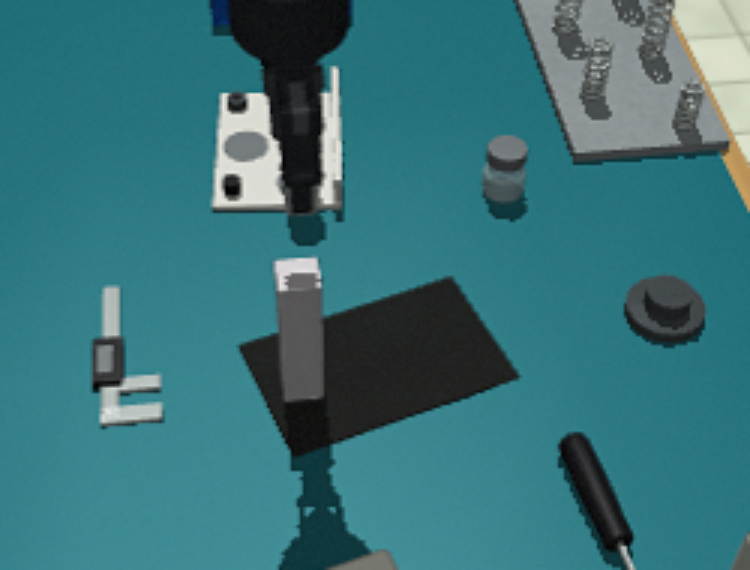

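The square stands upright on the mat. The spring is next.

servo_tool --targets '[[[0, 0.3, 0], 0], [[-0.04, 0.6, 0], 0], [[-0.06, 0.7, 0], 0], [[-0.06, 0.7, 0], 0], [[-0.06, 0.7, 0], 0], [[-0.06, 0.7, 0], 0], [[-0.06, 0.7, 0], 0], [[-0.06, 0.4, 0], 0], [[0, 0.19, 0], 0], [[0, 0, 0], 0], [[0, 0, 0], 0]]'

```text
clock: 13.15
position: [0.5516, 0.2218, 0.2363]
tool_rot: [-3.141, 0.0, 3.14]
force: [0.3, 0.4, 0.2]
grip_width: 0.0857
```

Run:
```python
from h import *
go(.5515,.223,.09,90)
c=bot.get_calibration('wrist');f=bot.grab_frame('wrist');cv2.imwrite('pics/w5.png',f);np.save('w5.npy',c)
for n,p in (('spr',(.5515,.223,.14)),('rnd',(.5635,.333,.144)),('wt',(.5575,.278,.054))): print(n,proj(c,p))
```

```text
t 13.15 pos [0.5516 0.2218 0.2363] jaw 89.9 tilt 0.03 grip 0.0857 F [0.3 0.4 0.2] q [-0.45  0.47 -0.05  1.68  0.02  1.    1.07]
units [0.   0.03 2.93] turn units -0.02
spr [[322.55836222 204.58394478]]
rnd [[449.77462435 219.12487848]]
wt [[370.340944   186.56239864]]
```

View pics/w5.png

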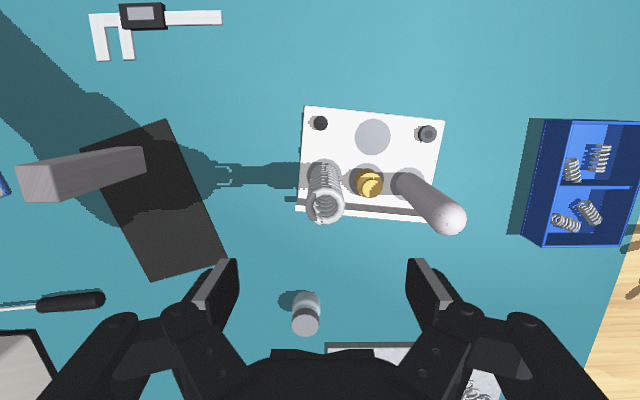

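The spring top is at (325,204), within 2 mm of the prediction, and the weight at (370,184) matches. I'll lower onto the spring and close.

servo_tool --targets '[[[0, 0.04, 0.5], 0], [[0, 0, 0.5], 0], [[0, 0, 0.5], 0], [[0, 0, 0.5], 0], [[0, 0, 0.5], 0], [[0, 0, 0.3], 0], [[0, 0, 0.12], 0], [[0, 0, 0], 0]]'

```text
clock: 14.2
position: [0.5517, 0.2249, 0.0905]
tool_rot: [-3.142, 0.0, 3.141]
force: [-0.8, -0.8, 0.0]
grip_width: 0.0855
```

servo_tool --targets '[[[0, 0, 0], 0], [[0, 0, 0], 0], [[0, 0, 0], 0], [[0, 0, 0], 0], [[0, 0, 0], 0], [[0, 0, 0], 0], [[0, 0, 0], 0], [[0, 0, 0], 0]]' --gripper -1 --newtons 30

```text
clock: 15.2
position: [0.5518, 0.225, 0.0908]
tool_rot: [3.141, 0.001, 3.141]
force: [-1.2, -1.9, 5.8]
grip_width: 0.0355
```

Run:
```python
from h import *
go(.5515,.223,.235,90)
```

```text
t 15.20 pos [0.5518 0.225  0.0908] jaw 90.0 tilt 0.04 grip 0.0355 F [-1.2 -1.9  5.8] q [-0.45  0.65 -0.05  1.79  0.04  0.7   1.05]
units [ 0.   -0.04 -2.88] turn units -0.0
```

servo_tool --targets '[[[0, 0, -0.1], 0], [[0, 0, -0.2], 0], [[0, 0, -0.4], 0], [[0, 0, -0.5], 0], [[0, 0, -0.5], 0], [[0, 0, -0.5], 0], [[0, 0, -0.5], 0], [[0, 0, -0.2], 0], [[0, 0, 0], 0]]'

```text
clock: 16.32
position: [0.5516, 0.2251, 0.2356]
tool_rot: [3.141, 0.001, 3.141]
force: [0.4, -0.6, -2.6]
grip_width: 0.0355
```

servo_tool --targets '[[[-0.05, -0.25, 0], 0], [[-0.1, -0.5, 0], 0], [[-0.1, -0.55, 0], 0], [[-0.1, -0.55, 0], 0], [[-0.1, -0.55, 0], 0], [[-0.1, -0.55, 0], 0], [[-0.1, -0.55, 0], 0], [[-0.1, -0.5, 0], 0], [[-0.1, -0.4, 0], 0], [[-0.05, -0.25, 0], 0], [[0, 0, 0], 0]]'

```text
clock: 17.7
position: [0.5964, -0.0082, 0.235]
tool_rot: [-3.141, -0.0, 3.14]
force: [0.2, 0.4, -2.7]
grip_width: 0.0349
```

Run:
```python
from h import *
go(.597,-.0075,.0868,90)
s=bot.grab_frame('side');cv2.imwrite('pics/s6.png',cv2.resize(s[60:290,210:460],None,fx=2.6,fy=2.6))
```

```text
t 17.70 pos [ 0.5964 -0.0082  0.235 ] jaw 89.9 tilt 0.02 grip 0.0349 F [ 0.2  0.4 -2.7] q [-0.09  0.47  0.    1.67 -0.    0.99  1.48]
units [-0.01  0.01  2.96] turn units -0.01
```

View pics/s6.png

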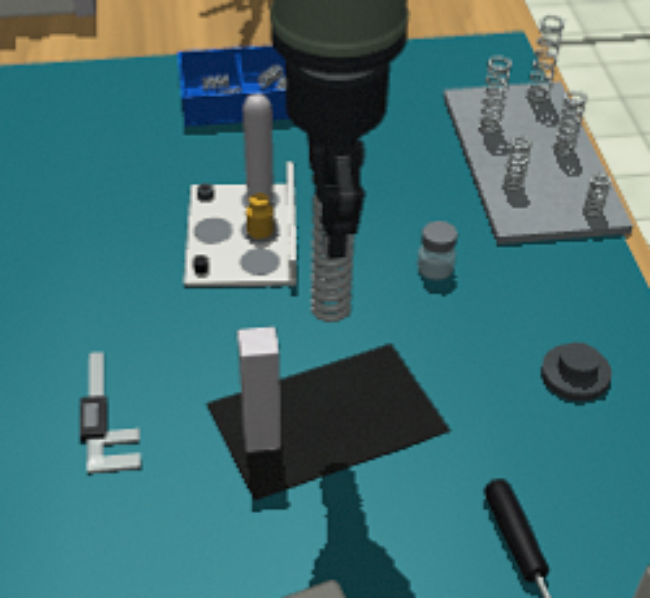

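The spring hangs upright above the mat and clear of the square. I'll lower it.

servo_tool --targets '[[[0, 0, 0.2], 0], [[0, 0, 0.4], 0], [[0, 0, 0.5], 0], [[0, 0, 0.5], 0], [[0, 0, 0.5], 0], [[0, 0, 0.4], 0], [[0, 0, 0.2], 0], [[0, 0, 0.12], 0], [[0, 0, 0.08], 0], [[0, 0, 0.04], 0], [[0, 0, 0], 0], [[0, 0, 0], 0]]'

```text
clock: 19.25
position: [0.5966, -0.0075, 0.0886]
tool_rot: [3.142, 0.0, 3.141]
force: [-0.7, 0.1, -2.3]
grip_width: 0.0352
```

servo_tool --targets '[[[0, 0, 0.01], 0], [[0, 0, 0.01], 0], [[0, 0, 0.0], 0], [[0, 0, 0.0], 0]]'

```text
clock: 19.75
position: [0.5964, -0.0075, 0.0873]
tool_rot: [-3.142, -0.0, 3.141]
force: [-0.5, -0.6, -2.2]
grip_width: 0.0352
```

servo_tool --targets '[[[0, 0, 0.01], 0], [[0, 0, 0.01], 0], [[0, 0, 0.0], 0], [[0, 0, 0.0], 0]]'

```text
clock: 20.25
position: [0.5967, -0.0075, 0.0868]
tool_rot: [-3.142, 0.001, 3.141]
force: [-0.9, -0.2, 5.2]
grip_width: 0.0354
```

Contact. I'll release it and lift away.

servo_tool --targets '[[[0, 0, 0], 0], [[0, 0, 0], 0], [[0, 0, 0], 0], [[0, 0, 0], 0], [[0, 0, 0], 0], [[0, 0, 0], 0]]' --gripper 1

```text
clock: 21.0
position: [0.5964, -0.0075, 0.0863]
tool_rot: [-3.142, 0.0, 3.141]
force: [-0.6, -0.1, 0.7]
grip_width: 0.0855
```

servo_tool --targets '[[[0, 0, -0.2], 0], [[0, 0, -0.5], 0], [[0, 0, -0.7], 0], [[0, 0, -0.7], 0], [[0, 0, -0.7], 0], [[0, 0, -0.2], 0], [[0, 0, 0], 0]]'

```text
clock: 21.88
position: [0.5966, -0.0075, 0.2369]
tool_rot: [3.142, 0.001, 3.141]
force: [0.2, 0.4, 0.1]
grip_width: 0.0856
```

Run:
```python
from h import *
go(.5628,.333,.24,90)
s=bot.grab_frame('side');cv2.imwrite('pics/s7.png',cv2.resize(s[60:290,210:460],None,fx=2.6,fy=2.6))
```

```text
t 21.88 pos [ 0.5966 -0.0075  0.2369] jaw 90.0 tilt 0.06 grip 0.0856 F [0.2 0.4 0.1] q [-0.09  0.47  0.    1.67 -0.    1.    1.48]
units [ 0.68  6.81 -0.06] turn units -0.0
```

View pics/s7.png

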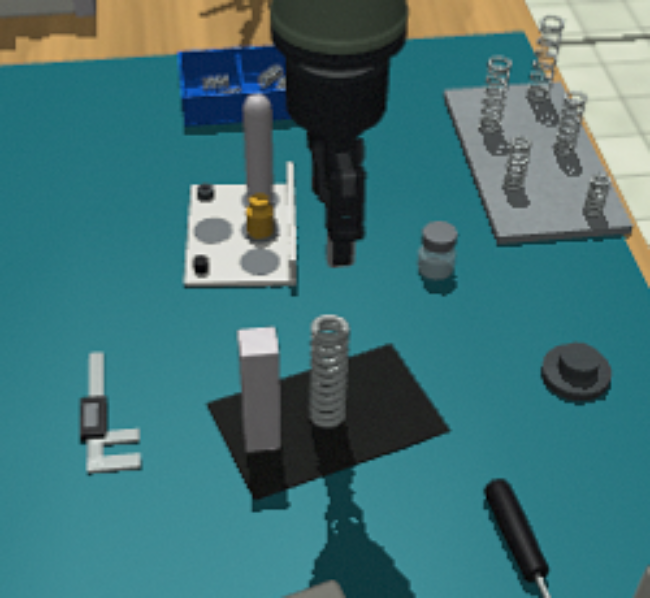

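The square and spring both stand on the mat. Now the round column.

servo_tool --targets '[[[0.04, 0.4, 0], 0], [[0.06, 0.65, 0], 0], [[0.08, 0.75, 0], 0], [[0.08, 0.75, 0], 0], [[0.08, 0.75, 0], 0], [[0.08, 0.75, 0], 0], [[0.08, 0.75, 0], 0], [[0.08, 0.75, 0], 0], [[0.06, 0.65, 0], 0], [[0.04, 0.4, 0], 0], [[0, 0.21, 0], 0], [[0, 0, 0], 0]]'

```text
clock: 23.42
position: [0.5625, 0.333, 0.236]
tool_rot: [-3.141, -0.0, 3.141]
force: [-0.1, 0.2, -0.3]
grip_width: 0.0855
```

Run:
```python
from h import *
go(.5628,.333,.09,90)
c=bot.get_calibration('wrist');f=bot.grab_frame('wrist');cv2.imwrite('pics/w8.png',f);np.save('w8.npy',c)
for n,p in (('rnd',(.5628,.333,.140)),('wt',(.5575,.278,.054))): print(n,proj(c,p))
```

```text
t 23.43 pos [0.5625 0.333  0.236 ] jaw 90.0 tilt 0.03 grip 0.0855 F [-0.1  0.2 -0.3] q [-0.59  0.56 -0.05  1.51  0.03  1.07  0.92]
units [-0.01  0.    2.92] turn units -0.0
rnd [[321.18487206 205.23254817]]
wt [[273.01916041 177.4209289 ]]
```

View pics/w8.png

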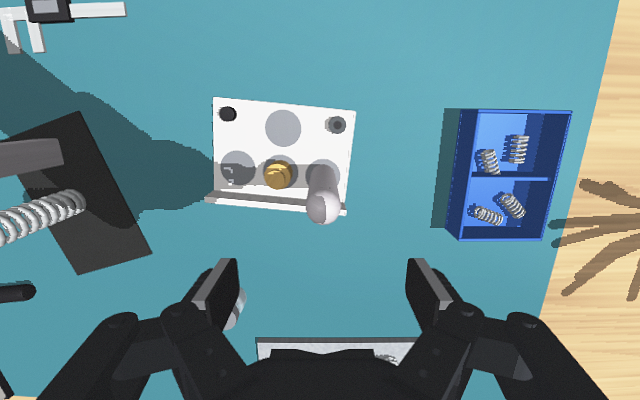

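The round dome is at (323,205), which matches to 2 mm, and the weight knob is at (277,176). I'll lower and close.

servo_tool --targets '[[[0, 0.02, 0.5], 0], [[0, 0, 0.5], 0], [[0, 0, 0.5], 0], [[0, 0, 0.5], 0], [[0, 0, 0.5], 0], [[0, 0, 0.3], 0], [[0, 0, 0.12], 0], [[0, 0, 0], 0]]'

```text
clock: 24.48
position: [0.5627, 0.3339, 0.0906]
tool_rot: [3.142, 0.0, 3.141]
force: [0.2, 0.1, 0.7]
grip_width: 0.0854
```

servo_tool --targets '[[[0, 0, 0], 0], [[0, 0, 0], 0], [[0, 0, 0], 0], [[0, 0, 0], 0], [[0, 0, 0], 0], [[0, 0, 0], 0], [[0, 0, 0], 0], [[0, 0, 0], 0]]' --gripper -1 --newtons 30

```text
clock: 25.48
position: [0.5627, 0.334, 0.0907]
tool_rot: [3.141, 0.0, 3.141]
force: [-1.3, -1.6, 6.1]
grip_width: 0.0314
```

Run:
```python
from h import *
go(.6623,.0115,.09,90)
```

```text
t 25.48 pos [0.5627 0.334  0.0907] jaw 90.0 tilt 0.02 grip 0.0314 F [-1.3 -1.6  6.1] q [-0.59  0.73 -0.05  1.62  0.05  0.79  0.9 ]
units [-1.99 -6.45  0.01] turn units -0.0
```

servo_tool --targets '[[[0, 0, -0.1], 0], [[0, 0, -0.2], 0], [[0, 0, -0.4], 0], [[0, 0, -0.5], 0], [[0, 0, -0.5], 0], [[0, 0, -0.5], 0], [[0, 0, -0.5], 0], [[0, 0, -0.2], 0], [[0, 0, 0], 0]]'

```text
clock: 26.6
position: [0.5626, 0.3341, 0.236]
tool_rot: [3.141, 0.001, 3.141]
force: [-1.0, -0.5, -4.2]
grip_width: 0.0313
```

servo_tool --targets '[[[-0.1, -0.3, 0], 0], [[-0.2, -0.6, 0], 0], [[-0.2, -0.65, 0], 0], [[-0.2, -0.65, 0], 0], [[-0.2, -0.65, 0], 0], [[-0.2, -0.65, 0], 0], [[-0.2, -0.65, 0], 0], [[-0.2, -0.65, 0], 0], [[-0.2, -0.65, 0], 0], [[-0.2, -0.6, 0], 0], [[-0.1, -0.4, 0], 0], [[0, 0, 0], 0]]'

```text
clock: 28.1
position: [0.6623, 0.0092, 0.2346]
tool_rot: [-3.141, -0.001, 3.139]
force: [-0.1, 0.4, -2.4]
grip_width: 0.0308
```

servo_tool --targets '[[[0, 0, 0.2], 0], [[0, 0, 0.4], 0], [[0, 0, 0.5], 0], [[0, 0, 0.5], 0], [[0, 0, 0.5], 0], [[0, 0, 0.4], 0], [[0, 0, 0.2], 0], [[0, 0, 0.1], 0], [[0, 0, 0.06], 0], [[0, 0, 0], 0], [[0, 0, 0], 0]]'

```text
clock: 29.48
position: [0.6627, 0.0115, 0.0928]
tool_rot: [3.142, 0.001, 3.141]
force: [-0.1, -0.2, -2.4]
grip_width: 0.0314
```

Run:
```python
from h import *
go(.6623,.0115,.0867,90)
```

```text
t 29.48 pos [0.6627 0.0115 0.0928] jaw 90.0 tilt 0.04 grip 0.0314 F [-0.1 -0.2 -2.4] q [-0.1   0.74 -0.02  1.6   0.01  0.81  1.45]
units [ 0.01 -0.    0.12] turn units -0.0
```

servo_tool --targets '[[[0, 0, 0.04], 0], [[0, 0, 0.04], 0], [[0, 0, 0.03], 0], [[0, 0, 0.01], 0], [[0, 0, 0], 0], [[0, 0, 0], 0]]'

```text
clock: 30.22
position: [0.6627, 0.0115, 0.0867]
tool_rot: [3.142, 0.001, 3.141]
force: [-1.8, -0.5, 6.4]
grip_width: 0.0313
```

Run:
```python
from h import *
go(.6623,.0115,.0867,90)
s=bot.grab_frame('side');cv2.imwrite('pics/s9.png',cv2.resize(s[60:290,210:460],None,fx=2.6,fy=2.6))
```

```text
t 30.23 pos [0.6627 0.0115 0.0867] jaw 90.0 tilt 0.03 grip 0.0313 F [-1.8 -0.5  6.4] q [-0.1   0.75 -0.02  1.6   0.02  0.8   1.45]
units [0.01 0.   0.  ] turn units -0.0
```

View pics/s9.png

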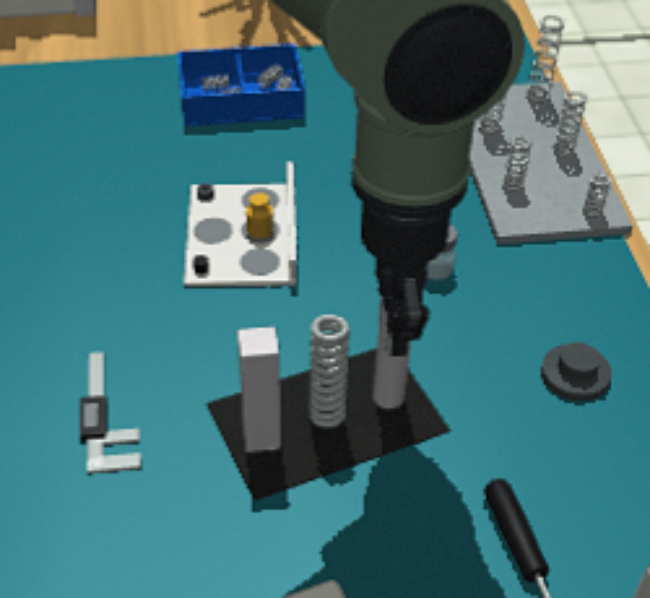

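All three pieces stand in line on the mat, and the round column is touching it. I'll release it.

servo_tool --targets '[[[0, 0, 0], 0], [[0, 0, 0], 0], [[0, 0, 0], 0], [[0, 0, 0], 0], [[0, 0, 0], 0], [[0, 0, 0], 0]]' --gripper 1

```text
clock: 31.02
position: [0.6625, 0.0115, 0.0863]
tool_rot: [3.142, 0.0, 3.141]
force: [-0.3, 0.2, -0.1]
grip_width: 0.0855
```

servo_tool --targets '[[[0, 0, -0.2], 0], [[0, 0, -0.5], 0], [[0, 0, -0.7], 0], [[0, 0, -0.7], 0], [[0, 0, -0.7], 0], [[0, 0, -0.3], 0], [[0, 0, 0], 0], [[0, 0, 0], 0]]'

```text
clock: 32.02
position: [0.6619, 0.0115, 0.24]
tool_rot: [-3.141, -0.002, 3.141]
force: [-0.1, -0.0, -0.1]
grip_width: 0.0854
```

Run:
```python
from h import *
go(.558,.278,.235,85)
def seats(im,cal,z=.008,off=None):
    h=cv2.cvtColor(im,cv2.COLOR_BGR2HSV)
    return h
for n in('side','top'):
    c=bot.get_calibration(n); f=bot.grab_frame(n); cv2.imwrite(f'pics/{n}10.png',f)
    h=cv2.cvtColor(f,cv2.COLOR_BGR2HSV)
    x0,x1,y0,y1=(270,340,120,180) if n=='side' else (180,280,180,260)
    m=((h[...,0]>12)&(h[...,0]<32)&(h[...,1]>140)).astype(np.uint8); r=np.zeros_like(m); r[y0:y1,x0:x1]=m[y0:y1,x0:x1]
    ys,xs=np.nonzero(r); print(n,len(xs),xs.min(),xs.max(),ys.min(),ys.max(),xs.mean(),ys.mean(),'mid',onz(c,(xs.mean(),ys.mean()),.031))
    cv2.imwrite(f'pics/z{n}10.png',cv2.resize(f[y0:y1,x0:x1],None,fx=7,fy=7,interpolation=cv2.INTER_CUBIC))
```

```text
t 32.02 pos [0.6619 0.0115 0.24  ] jaw 90.0 tilt 0.10 grip 0.0854 F [-0.1 -0.  -0.1] q [-0.1   0.58 -0.01  1.48  0.01  1.09  1.46]
units [2.08 5.33 0.1 ] turn units 1.0
side 138 305 314 134 151 309.2391304347826 142.78985507246378 mid [0.55756964 0.27483151]
top 120 222 234 208 219 227.75833333333333 213.39166666666668 mid [0.55698908 0.27687706]
```

View pics/ztop10.png

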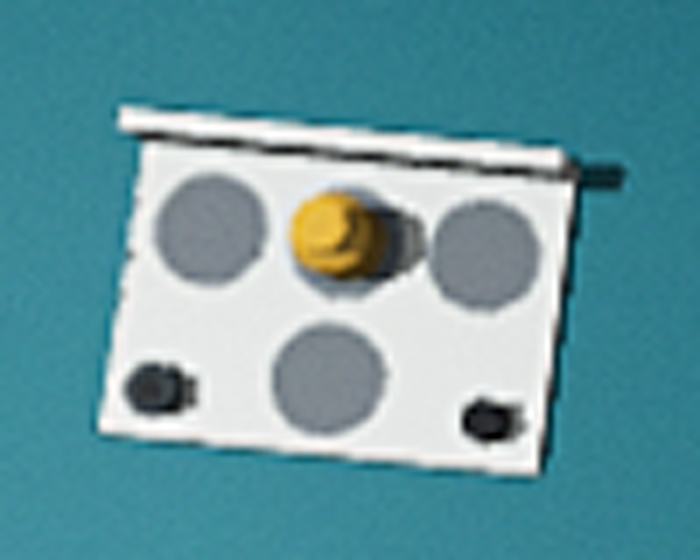

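View pics/zside10.png

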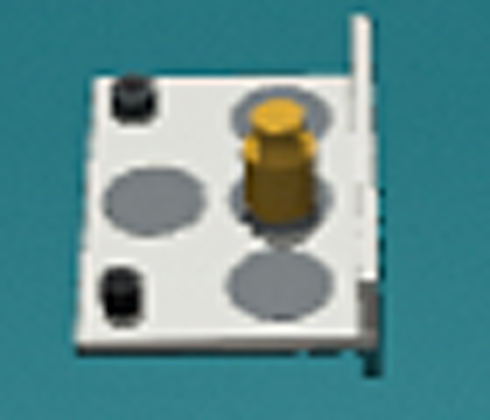

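The weight stands on the middle seat, with the top and side estimates at about (0.557, 0.276). The empty seats are clearly visible. I'll move over the weight.

servo_tool --targets '[[[0.1, 0.3, 0], 0], [[0.2, 0.5, 0], 0], [[0.24, 0.6, 0], 0], [[0.24, 0.6, 0], 0], [[0.24, 0.6, 0], 0], [[0.24, 0.6, 0], 0], [[0.24, 0.6, 0], 0], [[0.24, 0.6, 0], 0], [[0.2, 0.5, 0], 0], [[0.12, 0.3, 0], 0], [[0.04, 0.11, 0], 0], [[0, 0, 0], 0]]'

```text
clock: 33.62
position: [0.5576, 0.2767, 0.2412]
tool_rot: [-3.141, -0.0, 3.141]
force: [0.2, -0.4, 0.4]
grip_width: 0.0852
```

servo_tool --targets '[[[0, 0, 0.4], 0], [[0, 0, 0.5], 0], [[0, 0, 0.5], 0], [[0, 0, 0.4], 0], [[0, 0, 0.2], 0], [[0, 0, 0], 0]]'

```text
clock: 34.38
position: [0.5576, 0.2763, 0.141]
tool_rot: [-3.141, -0.001, 3.141]
force: [1.1, 0.7, -0.2]
grip_width: 0.0854
```

Run:
```python
from h import *
go(.557,.277,.014,90)
c=bot.get_calibration('wrist');f=bot.grab_frame('wrist');cv2.imwrite('pics/w11.png',f)
h=cv2.cvtColor(f,cv2.COLOR_BGR2HSV)
m=((h[...,0]>12)&(h[...,0]<32)&(h[...,1]>110)&(h[...,2]>60)).astype(np.uint8)
m[:, :220]=0; m[:,420:]=0
n,l,st,ce=cv2.connectedComponentsWithStats(m); i=1+st[1:,4].argmax(); print(st[i],ce[i],onz(c,ce[i],.05))
print(proj(c,(.557,.277,.054)))
```

```text
t 34.38 pos [0.5576 0.2763 0.141 ] jaw 89.9 tilt 0.05 grip 0.0854 F [ 1.1  0.7 -0.2] q [-0.52  0.62 -0.05  1.68  0.04  0.84  0.98]
units [0.01 0.01 2.54] turn units -0.01
[ 308  181   35   42 1084] [324.59594096 201.55904059] [0.55310754 0.27927533]
[[321.87824376 207.47392862]]
```

View pics/w11.png

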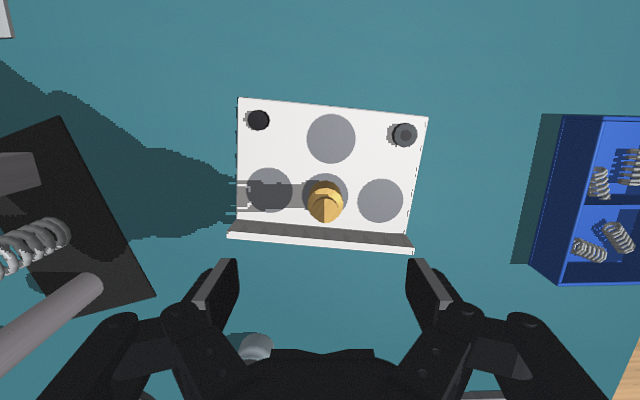

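The knob is at (325,209), 3 px from the prediction or about 2 mm. The path down is clear.

servo_tool --targets '[[[0, 0.03, 0.3], 0], [[0, 0, 0.5], 0], [[0, 0, 0.5], 0], [[0, 0, 0.5], 0], [[0, 0, 0.4], 0], [[0, 0, 0.2], 0], [[0, 0, 0.1], 0], [[0, 0, 0.02], 0], [[0, 0, 0], 0], [[0, 0, 0], 0]]'

```text
clock: 35.67
position: [0.5578, 0.2787, 0.0158]
tool_rot: [3.141, 0.001, 3.141]
force: [0.1, -0.2, 0.2]
grip_width: 0.0854
```

servo_tool --targets '[[[0, 0, 0], 0], [[0, 0, 0], 0], [[0, 0, 0], 0], [[0, 0, 0], 0], [[0, 0, 0], 0], [[0, 0, 0], 0], [[0, 0, 0], 0], [[0, 0, 0], 0]]' --gripper -1 --newtons 30

```text
clock: 36.67
position: [0.5575, 0.2786, 0.0155]
tool_rot: [3.142, 0.0, 3.141]
force: [-1.3, -0.1, 6.2]
grip_width: 0.031
```

Run:
```python
from h import *
go(.557,.277,.22,90)
cv2.imwrite('pics/w12.png',bot.grab_frame('wrist'))
```

```text
t 36.67 pos [0.5575 0.2786 0.0155] jaw 90.0 tilt 0.01 grip 0.0310 F [-1.3 -0.1  6.2] q [-0.53  0.8  -0.05  1.73  0.06  0.61  0.96]
units [ 0.01 -0.03 -4.09] turn units -0.0
```

View pics/w12.png

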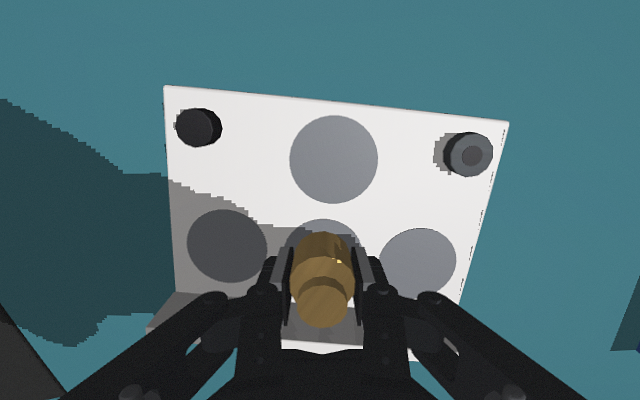

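The weight is gripped between the pads (width 31 mm). I'll lift it and carry it to the plate.

servo_tool --targets '[[[0, 0, -0.1], 0], [[0, 0, -0.3], 0], [[0, 0, -0.5], 0], [[0, 0, -0.6], 0], [[0, 0, -0.6], 0], [[0, 0, -0.6], 0], [[0, 0, -0.6], 0], [[0, 0, -0.5], 0], [[0, 0, -0.3], 0], [[0, 0, -0.1], 0], [[0, 0, 0], 0]]'

```text
clock: 38.1
position: [0.5573, 0.2784, 0.2249]
tool_rot: [-3.141, -0.0, 3.141]
force: [-0.1, 0.2, -2.7]
grip_width: 0.031
```

servo_tool --targets '[[[0, -0.3, 0], 0], [[0.04, -0.5, 0], 0], [[0.04, -0.6, 0], 0], [[0.04, -0.6, 0], 0], [[0.04, -0.6, 0], 0], [[0.04, -0.6, 0], 0], [[0.04, -0.6, 0], 0], [[0.04, -0.6, 0], 0], [[0.04, -0.6, 0], 0], [[0.04, -0.6, 0], 0], [[0.04, -0.6, 0], 0], [[0.04, -0.6, 0], 0]]'

```text
clock: 39.6
position: [0.5342, -0.0642, 0.2252]
tool_rot: [-3.141, -0.0, 3.14]
force: [-0.4, 0.5, -2.7]
grip_width: 0.031
```

servo_tool --targets '[[[0, -0.6, 0], 0], [[0, -0.6, 0], 0], [[0, -0.6, 0], 0], [[0, -0.6, 0], 0], [[0, -0.6, 0], 0], [[0, -0.6, 0], 0], [[0, -0.5, 0], 0], [[0, -0.4, 0], 0], [[0, -0.3, 0], 0], [[0, 0, 0], 0], [[0, 0, 0], 0]]'

```text
clock: 40.98
position: [0.5355, -0.3006, 0.2252]
tool_rot: [3.141, -0.0, -3.141]
force: [-0.0, 0.2, -2.7]
grip_width: 0.0311
```

Run:
```python
from h import *
go(.5355,-.309,.1,90)
c=bot.get_calibration('wrist');f=bot.grab_frame('wrist');cv2.imwrite('pics/w13.png',f)
print(proj(c,(.5355,-.309,.06)))
```

```text
t 40.98 pos [ 0.5355 -0.3006  0.2252] jaw 90.0 tilt 0.03 grip 0.0311 F [-0.   0.2 -2.7] q [ 0.37  0.51  0.06  1.64 -0.04  0.99  2.02]
units [ 0.   -0.17  2.5 ] turn units 0.01
[[313.43764554 185.24029309]]
```

View pics/w13.png

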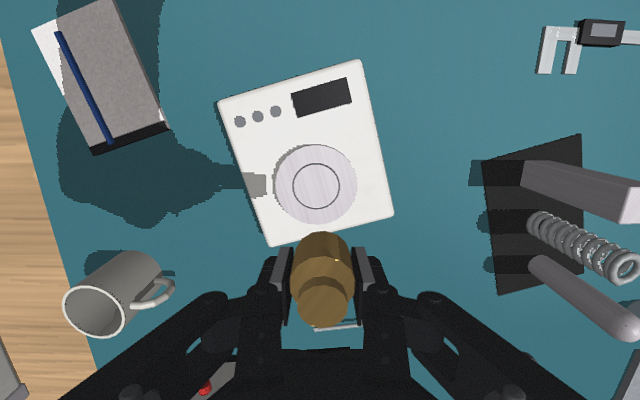

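The ring is centred at (316,186) against a prediction of (313,185), so I'll use y ≈ -0.3075. Lowering now.

servo_tool --targets '[[[0, -0.14, 0.3], 0], [[0, 0, 0.5], 0], [[0, 0, 0.5], 0], [[0, 0, 0.5], 0], [[0, 0, 0.5], 0], [[0, 0, 0.4], 0], [[0, 0, 0.2], 0], [[0, 0, 0.1], 0], [[0, 0, 0.08], 0], [[0, 0, 0], 0], [[0, 0, 0], 0]]'

```text
clock: 42.4
position: [0.5356, -0.3086, 0.0717]
tool_rot: [-3.141, 0.001, 3.141]
force: [1.1, 0.1, -2.8]
grip_width: 0.0313
```

servo_tool --targets '[[[0, 0, 0.02], 0], [[0, 0, 0.02], 0], [[0, 0, 0.01], 0], [[0, 0, 0], 0], [[0, 0, 0], 0]]'

```text
clock: 43.02
position: [0.5354, -0.3085, 0.0688]
tool_rot: [-3.142, -0.0, 3.141]
force: [-0.7, -0.4, -2.5]
grip_width: 0.0305
```

servo_tool --targets '[[[0, 0.02, 0.01], 0], [[0, 0, 0.01], 0], [[0, 0, 0.01], 0], [[0, 0, 0], 0], [[0, 0, 0], 0]]'

```text
clock: 43.65
position: [0.5354, -0.3074, 0.0675]
tool_rot: [-3.142, 0.0, 3.141]
force: [-2.6, 1.5, 6.2]
grip_width: 0.0307
```

Run:
```python
from h import *
go(.5355,-.309,.1,90)
s=bot.grab_frame('side');cv2.imwrite('pics/s14.png',cv2.resize(s[200:395,230:410],None,fx=3,fy=3))
```

```text
t 43.65 pos [ 0.5354 -0.3074  0.0675] jaw 90.0 tilt 0.01 grip 0.0307 F [-2.6  1.5  6.2] q [ 0.4   0.72  0.04  1.74 -0.05  0.69  2.04]
units [-0.   -0.03 -0.65] turn units -0.0
```

View pics/s14.png

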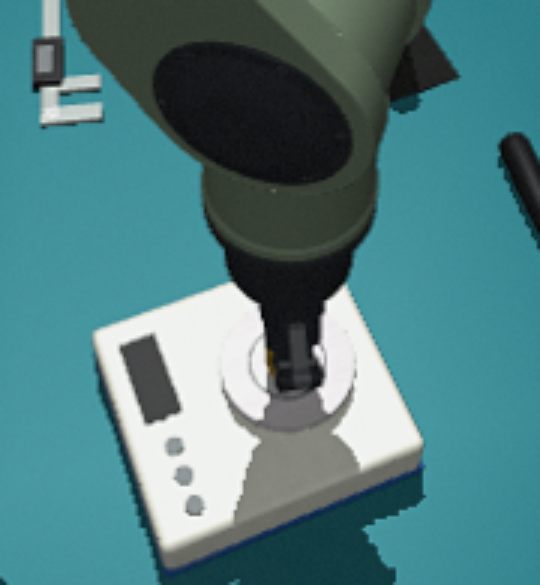

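The weight is in contact (6 N) at the middle of the ring. I'll release it and lift.

servo_tool --targets '[[[0, 0, 0], 0], [[0, 0, 0], 0], [[0, 0, 0], 0], [[0, 0, 0], 0], [[0, 0, 0], 0], [[0, 0, 0], 0], [[0, 0, 0], 0], [[0, 0, 0], 0]]' --gripper 1

```text
clock: 44.7
position: [0.5354, -0.3075, 0.0673]
tool_rot: [-3.142, -0.0, 3.141]
force: [0.5, 0.1, 0.4]
grip_width: 0.0851
```

servo_tool --targets '[[[0, 0, -0.2], 0], [[0, 0, -0.4], 0], [[0, 0, -0.6], 0], [[0, 0, -0.7], 0], [[0, 0, -0.7], 0], [[0, 0, -0.6], 0], [[0, 0, -0.2], 0], [[0, 0, 0], 0]]'

```text
clock: 45.7
position: [0.5355, -0.3075, 0.2382]
tool_rot: [-3.141, 0.001, 3.141]
force: [1.0, 0.6, -0.9]
grip_width: 0.0851
```

Run:
```python
from h import *
go(.6627,.0115,.24,90)
c=bot.get_calibration('wrist');f=bot.grab_frame('wrist');cv2.imwrite('pics/w15.png',f)
for n in ('side','top'):
  g=bot.grab_frame(n);cv2.imwrite(f'pics/{n}15.png',g)
s=cv2.imread('pics/side15.png');cv2.imwrite('pics/s15.png',cv2.resize(s[60:395,210:460],None,fx=1.7,fy=1.7))
```

```text
t 45.70 pos [ 0.5355 -0.3075  0.2382] jaw 90.0 tilt 0.07 grip 0.0851 F [ 1.   0.6 -0.9] q [ 0.38  0.5   0.07  1.62 -0.04  1.02  2.03]
units [-2.54  6.38 -0.04] turn units -0.0
```

View pics/w15.png

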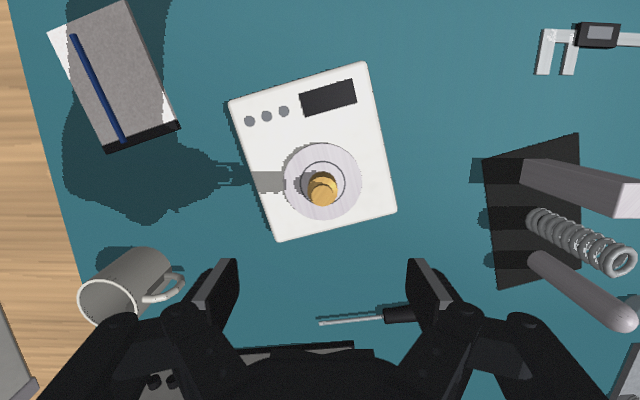

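View pics/s15.png

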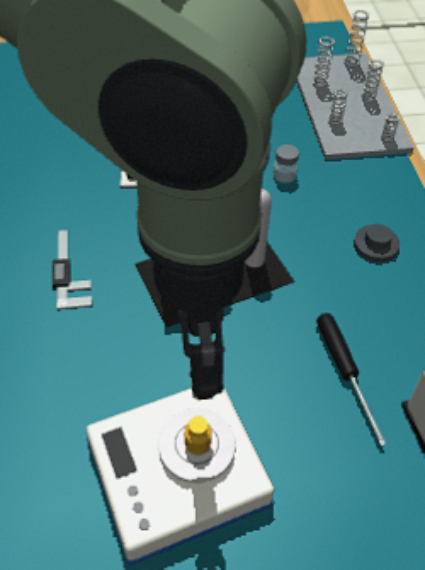

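The weight stands inside the ring, near its centre, in both views. A quick numeric check comes before I move on.

Run:
```python
from h import *
for n,roi in(('side',(300,360,290,350)),('top',(420,470,195,245))):
    c=bot.get_calibration(n); f=cv2.imread(f'pics/{n}15.png'); h=cv2.cvtColor(f,cv2.COLOR_BGR2HSV)
    m=((h[...,0]>10)&(h[...,0]<34)&(h[...,1]>110)).astype(np.uint8); r=np.zeros_like(m); x0,x1,y0,y1=roi; r[y0:y1,x0:x1]=m[y0:y1,x0:x1]
    ys,xs=np.nonzero(r); print(n,len(xs),onz(c,(xs.mean(),ys.mean()),.083))
    print('pred',proj(c,(.5355,-.3075,.083)),xs.mean(),ys.mean())
```

```text
side 285 [ 0.53586006 -0.31117266]
pred [[325.59050517 314.25114334]] 326.00350877192983 315.9719298245614
top 146 [ 0.53545813 -0.30643445]
pred [[447.88838042 218.18910978]] 447.472602739726 218.2054794520548
```

Weight versus plate is within about 2 mm in each view. Now I'll return the pieces, starting with the round column.

servo_tool --targets '[[[-0.1, 0.25, 0], 0], [[-0.24, 0.6, 0], 0], [[-0.28, 0.7, 0], 0], [[-0.28, 0.7, 0], 0], [[-0.28, 0.7, 0], 0], [[-0.28, 0.7, 0], 0], [[-0.28, 0.7, 0], 0], [[-0.28, 0.7, 0], 0], [[-0.26, 0.65, 0], 0], [[-0.18, 0.46, 0], 0], [[-0.08, 0.22, 0], 0], [[0, 0, 0], 0]]'

```text
clock: 47.35
position: [0.6624, 0.0116, 0.2371]
tool_rot: [-3.141, -0.0, -3.141]
force: [-0.5, -0.2, -0.5]
grip_width: 0.0852
```

Run:
```python
from h import *
go(.6627,.0115,.0867,90)
c=bot.get_calibration('wrist');f=bot.grab_frame('wrist');cv2.imwrite('pics/w16.png',f)
print(proj(c,[(.6627,.0115,.136),(.597,-.0075,.136),(.5317,-.0265,.142)]))
```

```text
t 47.35 pos [0.6624 0.0116 0.2371] jaw 90.0 tilt 0.03 grip 0.0852 F [-0.5 -0.2 -0.5] q [-0.12  0.58  0.02  1.49 -0.01  1.08  1.47]
units [-0.01 -0.    3.01] turn units 0.0
[[321.01084262 203.48556698]
 [297.51014424 126.04641543]
 [268.74871267  34.37122981]]
```

View pics/w16.png

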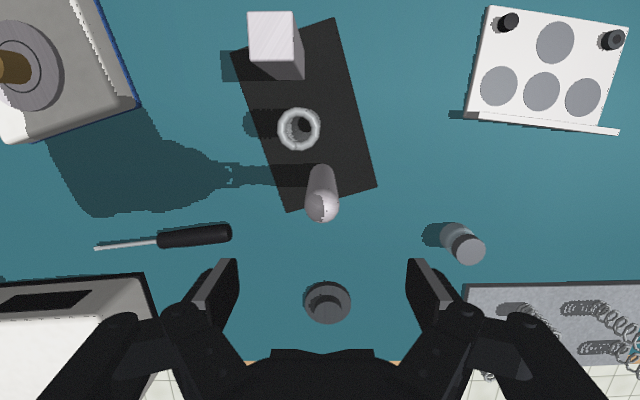

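All three are where I left them, with the round dome at (322,206). I'll grasp it again.

servo_tool --targets '[[[0, 0, 0.5], 0], [[0, 0, 0.5], 0], [[0, 0, 0.5], 0], [[0, 0, 0.5], 0], [[0, 0, 0.5], 0], [[0, 0, 0.3], 0], [[0, 0, 0.2], 0], [[0, 0, 0], 0]]'

```text
clock: 48.4
position: [0.6624, 0.0112, 0.0871]
tool_rot: [-3.141, -0.0, 3.141]
force: [-0.9, -0.2, 0.9]
grip_width: 0.0852
```

servo_tool --targets '[[[0, 0, 0], 0], [[0, 0, 0], 0], [[0, 0, 0], 0], [[0, 0, 0], 0], [[0, 0, 0], 0], [[0, 0, 0], 0], [[0, 0, 0], 0], [[0, 0, 0], 0]]' --gripper -1 --newtons 30

```text
clock: 49.4
position: [0.6627, 0.0114, 0.0878]
tool_rot: [-3.141, 0.001, 3.141]
force: [-1.1, -0.5, 5.7]
grip_width: 0.031
```

servo_tool --targets '[[[0, 0, -0.1], 0], [[0, 0, -0.2], 0], [[0, 0, -0.4], 0], [[0, 0, -0.5], 0], [[0, 0, -0.5], 0], [[0, 0, -0.5], 0], [[0, 0, -0.5], 0], [[0, 0, -0.3], 0], [[0, 0, 0], 0]]'

```text
clock: 50.52
position: [0.6628, 0.0115, 0.2386]
tool_rot: [3.141, 0.002, 3.141]
force: [0.2, -0.6, -2.4]
grip_width: 0.0311
```

Run:
```python
from h import *
go(.5627,.334,.0907,90)
```

```text
t 50.52 pos [0.6628 0.0115 0.2386] jaw 90.0 tilt 0.11 grip 0.0311 F [ 0.2 -0.6 -2.4] q [-0.12  0.58  0.02  1.49 -0.01  1.08  1.47]
units [2.01 6.45 2.96] turn units -0.0
```

servo_tool --targets '[[[0.1, 0.3, 0], 0], [[0.2, 0.6, 0], 0], [[0.2, 0.65, 0], 0], [[0.2, 0.65, 0], 0], [[0.2, 0.65, 0], 0], [[0.2, 0.65, 0], 0], [[0.2, 0.65, 0], 0], [[0.2, 0.65, 0], 0], [[0.2, 0.65, 0], 0], [[0.2, 0.6, 0], 0], [[0.11, 0.4, 0], 0], [[0, 0, 0], 0]]'

```text
clock: 52.02
position: [0.5608, 0.3359, 0.2366]
tool_rot: [3.142, -0.001, -3.139]
force: [0.1, -0.7, -3.3]
grip_width: 0.031
```

servo_tool --targets '[[[0, 0, 0.2], 0], [[0, 0, 0.4], 0], [[0, 0, 0.5], 0], [[0, 0, 0.5], 0], [[0, 0, 0.5], 0], [[0, 0, 0.4], 0], [[0, 0, 0.2], 0], [[0, 0, 0.1], 0], [[0, 0, 0.04], 0], [[0, 0, 0], 0], [[0, 0, 0], 0]]'

```text
clock: 53.4
position: [0.5622, 0.3342, 0.0958]
tool_rot: [3.141, 0.001, 3.141]
force: [0.0, 0.2, -3.3]
grip_width: 0.0313
```

Run:
```python
from h import *
go(.5627,.334,.0917,90)
s=bot.grab_frame('side');cv2.imwrite('pics/s17.png',cv2.resize(s[40:190,210:410],None,fx=4,fy=4))
```

```text
t 53.40 pos [0.5622 0.3342 0.0958] jaw 90.0 tilt 0.04 grip 0.0313 F [ 0.   0.2 -3.3] q [-0.61  0.72 -0.03  1.62  0.02  0.8   0.92]
units [-0.01 -0.    0.08] turn units -0.0
```

View pics/s17.png

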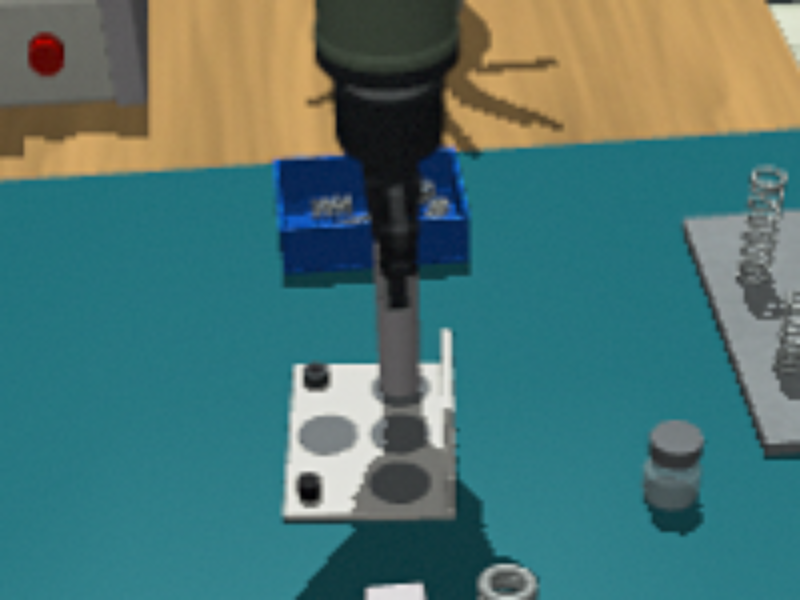

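The round column is just above its back seat. I'll ease it down to contact.

servo_tool --targets '[[[0, 0, 0.03], 0], [[0, 0, 0.03], 0], [[0, 0, 0.02], 0], [[0, 0, 0], 0], [[0, 0, 0], 0]]'

```text
clock: 54.08
position: [0.5621, 0.3341, 0.0918]
tool_rot: [3.141, 0.0, 3.141]
force: [-1.3, -2.1, 5.5]
grip_width: 0.0311
```

servo_tool --targets '[[[0, 0, 0], 0], [[0, 0, 0], 0], [[0, 0, 0], 0], [[0, 0, 0], 0], [[0, 0, 0], 0], [[0, 0, 0], 0]]' --gripper 1

```text
clock: 54.82
position: [0.562, 0.334, 0.0913]
tool_rot: [-3.142, -0.0, 3.141]
force: [-0.0, -0.3, 0.3]
grip_width: 0.0852
```

servo_tool --targets '[[[0, 0, -0.2], 0], [[0, 0, -0.5], 0], [[0, 0, -0.7], 0], [[0, 0, -0.7], 0], [[0, 0, -0.6], 0], [[0, 0, -0.2], 0], [[0, 0, 0], 0]]'

```text
clock: 55.7
position: [0.5621, 0.334, 0.2366]
tool_rot: [3.141, 0.001, 3.141]
force: [0.5, -0.2, -0.1]
grip_width: 0.0856
```

Run:
```python
from h import *
go(.5967,-.0075,.237,90)
```

```text
t 55.70 pos [0.5621 0.334  0.2366] jaw 90.0 tilt 0.04 grip 0.0856 F [ 0.5 -0.2 -0.1] q [-0.61  0.56 -0.02  1.51  0.01  1.07  0.93]
units [-0.69 -6.83 -0.01] turn units -0.0
```

servo_tool --targets '[[[-0.04, -0.4, 0], 0], [[-0.06, -0.65, 0], 0], [[-0.08, -0.75, 0], 0], [[-0.08, -0.75, 0], 0], [[-0.08, -0.75, 0], 0], [[-0.08, -0.75, 0], 0], [[-0.08, -0.75, 0], 0], [[-0.08, -0.75, 0], 0], [[-0.07, -0.67, 0], 0], [[-0.04, -0.4, 0], 0], [[0, -0.21, 0], 0], [[0, 0, 0], 0]]'

```text
clock: 57.2
position: [0.5963, -0.0075, 0.2361]
tool_rot: [3.142, -0.0, 3.141]
force: [0.5, -0.4, 0.1]
grip_width: 0.0857
```

servo_tool --targets '[[[0, 0, 0.5], 0], [[0, 0, 0.5], 0], [[0, 0, 0.5], 0], [[0, 0, 0.5], 0], [[0, 0, 0.5], 0], [[0, 0, 0.3], 0], [[0, 0, 0.2], 0], [[0, 0, 0], 0]]'

```text
clock: 58.2
position: [0.5964, -0.0072, 0.0861]
tool_rot: [3.142, -0.0, -3.142]
force: [0.4, 0.6, 0.1]
grip_width: 0.0854
```

servo_tool --targets '[[[0, 0, 0], 0], [[0, 0, 0], 0], [[0, 0, 0], 0], [[0, 0, 0], 0], [[0, 0, 0], 0], [[0, 0, 0], 0], [[0, 0, 0], 0], [[0, 0, 0], 0]]' --gripper -1 --newtons 30

```text
clock: 59.2
position: [0.5968, -0.0076, 0.0868]
tool_rot: [-3.142, 0.001, 3.141]
force: [-0.2, -0.5, 5.8]
grip_width: 0.0356
```

servo_tool --targets '[[[0, 0, -0.1], 0], [[0, 0, -0.2], 0], [[0, 0, -0.4], 0], [[0, 0, -0.5], 0], [[0, 0, -0.5], 0], [[0, 0, -0.5], 0], [[0, 0, -0.5], 0], [[0, 0, -0.3], 0], [[0, 0, 0], 0]]'

```text
clock: 60.32
position: [0.5967, -0.0075, 0.2371]
tool_rot: [3.141, 0.001, 3.141]
force: [-0.0, 0.2, -3.4]
grip_width: 0.0352
```

Run:
```python
from h import *
go(.5518,.225,.0907,90)
s=bot.grab_frame('side');cv2.imwrite('pics/s18.png',cv2.resize(s[60:290,210:460],None,fx=2.6,fy=2.6))
```

```text
t 60.33 pos [ 0.5967 -0.0075  0.2371] jaw 90.0 tilt 0.08 grip 0.0352 F [-0.   0.2 -3.4] q [-0.11  0.47  0.03  1.67 -0.02  1.    1.5 ]
units [0.9  4.65 2.93] turn units -0.0
```

View pics/s18.png

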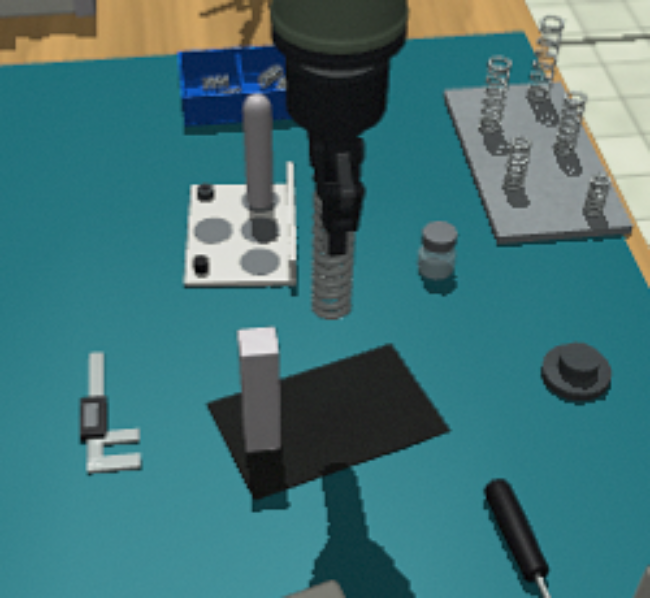

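The round column is back on its seat and the spring is held upright. I'll carry it home.

servo_tool --targets '[[[0.05, 0.25, 0], 0], [[0.1, 0.5, 0], 0], [[0.1, 0.55, 0], 0], [[0.1, 0.55, 0], 0], [[0.1, 0.55, 0], 0], [[0.1, 0.55, 0], 0], [[0.1, 0.55, 0], 0], [[0.1, 0.5, 0], 0], [[0.1, 0.4, 0], 0], [[0.05, 0.25, 0], 0], [[0, 0, 0], 0]]'

```text
clock: 61.75
position: [0.5512, 0.2257, 0.2361]
tool_rot: [-3.141, -0.0, -3.141]
force: [0.5, -0.0, -2.4]
grip_width: 0.0351
```

servo_tool --targets '[[[0, 0, 0.2], 0], [[0, 0, 0.4], 0], [[0, 0, 0.5], 0], [[0, 0, 0.5], 0], [[0, 0, 0.5], 0], [[0, 0, 0.4], 0], [[0, 0, 0.2], 0], [[0, 0, 0.1], 0], [[0, 0, 0.03], 0], [[0, 0, 0], 0], [[0, 0, 0], 0]]'

```text
clock: 63.12
position: [0.5517, 0.2251, 0.0953]
tool_rot: [3.141, 0.001, 3.141]
force: [-0.1, -0.1, -2.3]
grip_width: 0.0354
```

Run:
```python
from h import *
go(.5518,.225,.0908,90)
```

```text
t 63.12 pos [0.5517 0.2251 0.0953] jaw 90.0 tilt 0.04 grip 0.0354 F [-0.1 -0.1 -2.3] q [-0.47  0.65 -0.02  1.79  0.02  0.71  1.07]
units [-0.   -0.    0.09] turn units -0.0
```

servo_tool --targets '[[[0, 0, 0.03], 0], [[0, 0, 0.03], 0], [[0, 0, 0.02], 0], [[0, 0, 0.01], 0], [[0, 0, 0], 0], [[0, 0, 0], 0]]'

```text
clock: 63.88
position: [0.5518, 0.2251, 0.0908]
tool_rot: [3.141, 0.001, 3.141]
force: [-1.9, -2.0, 7.0]
grip_width: 0.0356
```

servo_tool --targets '[[[0, 0, 0], 0], [[0, 0, 0], 0], [[0, 0, 0], 0], [[0, 0, 0], 0], [[0, 0, 0], 0], [[0, 0, 0], 0]]' --gripper 1

```text
clock: 64.62
position: [0.5515, 0.225, 0.0903]
tool_rot: [-3.142, -0.0, 3.141]
force: [0.2, 0.1, 0.7]
grip_width: 0.0857
```

servo_tool --targets '[[[0, 0, -0.2], 0], [[0, 0, -0.5], 0], [[0, 0, -0.7], 0], [[0, 0, -0.7], 0], [[0, 0, -0.6], 0], [[0, 0, -0.2], 0], [[0, 0, 0], 0]]'

```text
clock: 65.5
position: [0.5515, 0.2251, 0.2357]
tool_rot: [3.141, 0.001, 3.141]
force: [-0.1, 0.1, -0.5]
grip_width: 0.0853
```

Run:
```python
from h import *
go(.5316,-.0265,.237,90)
```

```text
t 65.50 pos [0.5515 0.2251 0.2357] jaw 90.0 tilt 0.04 grip 0.0853 F [-0.1  0.1 -0.5] q [-0.48  0.47 -0.02  1.68  0.01  0.99  1.08]
units [ 0.4  -5.03 -0.03] turn units -0.0
```

servo_tool --targets '[[[0, -0.3, 0], 0], [[0.04, -0.6, 0], 0], [[0.06, -0.7, 0], 0], [[0.06, -0.7, 0], 0], [[0.06, -0.7, 0], 0], [[0.06, -0.7, 0], 0], [[0.06, -0.7, 0], 0], [[0.06, -0.4, 0], 0], [[0, -0.23, 0], 0], [[0, 0, 0], 0], [[0, 0, 0], 0]]'

```text
clock: 66.88
position: [0.5314, -0.0257, 0.2351]
tool_rot: [3.141, -0.0, -3.141]
force: [-0.4, 1.0, -0.9]
grip_width: 0.0851
```

servo_tool --targets '[[[0, 0, 0.5], 0], [[0, 0, 0.5], 0], [[0, 0, 0.5], 0], [[0, 0, 0.5], 0], [[0, 0, 0.5], 0], [[0, 0, 0.3], 0], [[0, 0, 0.17], 0], [[0, 0, 0], 0]]'

```text
clock: 67.88
position: [0.5314, -0.0263, 0.0867]
tool_rot: [-3.142, -0.0, -3.142]
force: [-0.8, 0.1, -0.8]
grip_width: 0.0853
```

servo_tool --targets '[[[0, 0, 0], 0], [[0, 0, 0], 0], [[0, 0, 0], 0], [[0, 0, 0], 0], [[0, 0, 0], 0], [[0, 0, 0], 0], [[0, 0, 0], 0], [[0, 0, 0], 0]]' --gripper -1 --newtons 30

```text
clock: 68.88
position: [0.5317, -0.0265, 0.0872]
tool_rot: [3.142, 0.001, 3.141]
force: [-1.1, 0.7, 5.7]
grip_width: 0.0339
```

servo_tool --targets '[[[0, 0, -0.1], 0], [[0, 0, -0.2], 0], [[0, 0, -0.4], 0], [[0, 0, -0.5], 0], [[0, 0, -0.5], 0], [[0, 0, -0.5], 0], [[0, 0, -0.5], 0], [[0, 0, -0.3], 0], [[0, 0, 0], 0]]'

```text
clock: 70.0
position: [0.5317, -0.0265, 0.2376]
tool_rot: [3.142, 0.002, 3.141]
force: [-0.2, 0.3, -4.0]
grip_width: 0.0333
```

Run:
```python
from h import *
go(.5044,.2838,.0907,75)
s=bot.grab_frame('side');cv2.imwrite('pics/s19.png',cv2.resize(s[60:290,210:460],None,fx=2.6,fy=2.6))
```

```text
t 70.00 pos [ 0.5317 -0.0265  0.2376] jaw 90.0 tilt 0.09 grip 0.0333 F [-0.2  0.3 -4. ] q [-0.09  0.37  0.04  1.84 -0.02  0.93  1.53]
units [0.55 6.21 2.94] turn units 3.0
```

View pics/s19.png

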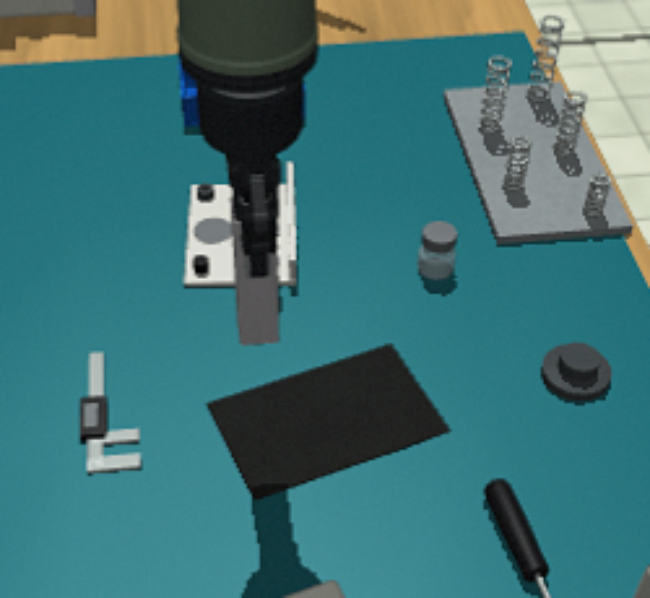

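The square is held upright. I'll move it back over the rack, then turn it.

servo_tool --targets '[[[0.03, 0.3, 0], 0], [[0.05, 0.6, 0], 0], [[0.06, 0.65, 0], 0], [[0.06, 0.65, 0], 0], [[0.06, 0.65, 0], 0], [[0.06, 0.65, 0], 0], [[0.06, 0.65, 0], 0], [[0.06, 0.65, 0], 0], [[0.06, 0.6, 0], 0], [[0.05, 0.5, 0], 0], [[0, 0.3, 0], 0], [[0, 0, 0], 0]]'

```text
clock: 71.55
position: [0.5035, 0.2844, 0.2361]
tool_rot: [-3.141, -0.001, -3.14]
force: [0.0, -0.8, -3.3]
grip_width: 0.0339
```

servo_tool --targets '[[[0, 0, 0], 0.5], [[0, 0, 0], 0.5], [[0, 0, 0], 0.5], [[0, 0, 0], 0.5], [[0, 0, 0], 0.5], [[0, 0, 0], 0.5], [[0, 0, 0], 0], [[0, 0, 0], 0]]'

```text
clock: 72.55
position: [0.5041, 0.283, 0.2367]
tool_rot: [-3.141, 0.0, 2.88]
force: [0.8, 0.4, -3.7]
grip_width: 0.0339
```

Run:
```python
from h import *
go(.5044,.2838,.0912,75)
f=bot.grab_frame('wrist');cv2.imwrite('pics/w20.png',f)
```

```text
t 72.55 pos [0.5041 0.283  0.2367] jaw 75.0 tilt 0.01 grip 0.0339 F [ 0.8  0.4 -3.7] q [-0.63  0.44  0.02  1.72 -0.01  0.98  0.7 ]
units [-0.    0.02  2.91] turn units 0.0
```

View pics/w20.png

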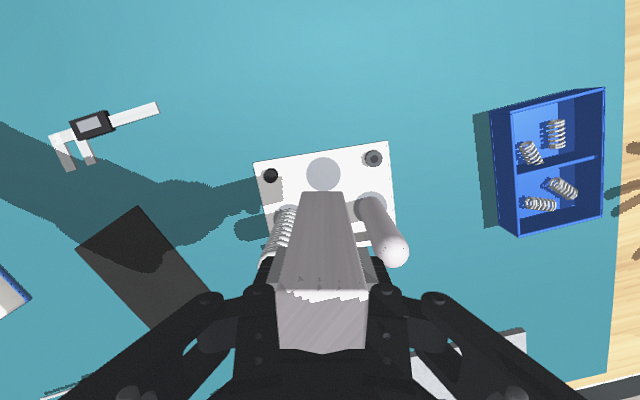

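The seat at (323,175) is free, and the spring and round column stand to the sides as they did at the start. I'll lower the square.

servo_tool --targets '[[[0, 0.02, 0.2], 0], [[0, 0, 0.4], 0], [[0, 0, 0.5], 0], [[0, 0, 0.5], 0], [[0, 0, 0.5], 0], [[0, 0, 0.4], 0], [[0, 0, 0.2], 0], [[0, 0, 0.1], 0], [[0, 0, 0.03], 0], [[0, 0, 0], 0], [[0, 0, 0], 0]]'

```text
clock: 73.97
position: [0.5045, 0.2846, 0.0958]
tool_rot: [3.141, 0.0, 2.88]
force: [-0.4, -0.1, -2.0]
grip_width: 0.0338
```

servo_tool --targets '[[[0, 0, 0.03], 0], [[0, 0, 0.03], 0], [[0, 0, 0.02], 0], [[0, 0, 0], 0], [[0, 0, 0], 0]]'

```text
clock: 74.6
position: [0.5043, 0.2845, 0.0913]
tool_rot: [3.142, 0.0, 2.88]
force: [-0.2, -0.5, -2.1]
grip_width: 0.0337
```

servo_tool --targets '[[[0, 0, 0.01], 0], [[0, 0, 0.005], 0], [[0, 0, 0], 0], [[0, 0, 0], 0]]'

```text
clock: 75.1
position: [0.5044, 0.2845, 0.0912]
tool_rot: [3.141, 0.0, 2.879]
force: [-3.3, -1.8, 12.5]
grip_width: 0.0335
```

servo_tool --targets '[[[0, 0, 0], 0], [[0, 0, 0], 0], [[0, 0, 0], 0], [[0, 0, 0], 0], [[0, 0, 0], 0], [[0, 0, 0], 0]]' --gripper 1

```text
clock: 75.85
position: [0.5043, 0.2845, 0.0905]
tool_rot: [-3.142, 0.0, 2.88]
force: [-0.0, 1.1, -0.1]
grip_width: 0.0856
```

servo_tool --targets '[[[0, 0, -0.2], 0], [[0, 0, -0.5], 0], [[0, 0, -0.7], 0], [[0, 0, -0.7], 0], [[0, 0, -0.7], 0], [[0, 0, -0.5], 0], [[0, 0, 0], 0]]'

```text
clock: 76.72
position: [0.5049, 0.2849, 0.258]
tool_rot: [3.139, 0.002, 2.879]
force: [0.1, -0.2, -0.8]
grip_width: 0.0854
```

Run:
```python
from h import *
go(.282,.557,.25,75)
```

```text
t 76.72 pos [0.5049 0.2849 0.258 ] jaw 75.0 tilt 0.21 grip 0.0854 F [ 0.1 -0.2 -0.8] q [-0.63  0.42  0.02  1.7  -0.01  1.02  0.7 ]
units [5.72 4.1  0.16] turn units -0.0
```

Next I'll retreat to the start position so every view is clear.

servo_tool --targets '[[[0.3, 0.2, 0], 0], [[0.6, 0.43, 0], 0], [[0.6, 0.43, 0], 0], [[0.6, 0.43, 0], 0], [[0.6, 0.43, 0], 0], [[0.6, 0.43, 0], 0], [[0.6, 0.43, 0], 0], [[0.6, 0.43, 0], 0], [[0.6, 0.43, 0], 0], [[0.4, 0.3, 0], 0], [[0.2, 0.15, 0], 0], [[0, 0, 0], 0]]'

```text
clock: 78.22
position: [0.2812, 0.5559, 0.2549]
tool_rot: [-3.141, -0.0, 2.881]
force: [-0.0, -0.7, 0.9]
grip_width: 0.0853
```

Run:
```python
from h import *
o=bot.observe(); print(o['clock'],o['position'],np.abs(o['qd']).max())
for n in ('side','top'):
    g=bot.grab_frame(n); cv2.imwrite(f'pics/{n}21.png',g); a=cv2.imread(f'pics/{n}0.png')
    x0,x1,y0,y1=(260,360,85,185) if n=='side' else (180,280,180,260)
    z=lambda i:cv2.resize(i[y0:y1,x0:x1],None,fx=4,fy=4)
    cv2.imwrite(f'pics/cmp{n}.png',np.hstack([z(a),z(g)]))
    d=cv2.absdiff(a,g).max(2)>60; ys,xs=np.nonzero(d); 
    k,l,st,ce=cv2.connectedComponentsWithStats(d.astype(np.uint8))
    print(n,[tuple(s) for s in st[1:] if s[4]>15])
```

```text
78.225 [0.28116013 0.55593879 0.25494463] 0.02800443450786604
side [(np.int32(64), np.int32(0), np.int32(2), np.int32(47), np.int32(90)), (np.int32(210), np.int32(5), np.int32(10), np.int32(24), np.int32(132)), (np.int32(187), np.int32(26), np.int32(15), np.int32(15), np.int32(74)), (np.int32(65), np.int32(54), np.int32(2), np.int32(45), np.int32(58)), (np.int32(21), np.int32(110), np.int32(16), np.int32(3), np.int32(26)), (np.int32(226), np.int32(116), np.int32(9), np.int32(9), np.int32(32)), (np.int32(152), np.int32(223), np.int32(14), np.int32(20), np.int32(32)), (np.int32(178), np.int32(229), np.int32(28), np.int32(38), np.int32(76)), (np.int32(126), np.int32(238), np.int32(25), np.int32(19), np.int32(104)), (np.int32(106), np.int32(301), np.int32(62), np.int32(27), np.int32(295)), (np.int32(318), np.int32(304), np.int32(18), np.int32(32), np.int32(433))]
top [(np.int32(222), np.int32(208), np.int32(17), np.int32(12), np.int32(85)), (np.int32(440), np.int32(212), np.int32(18), np.int32(14), np.int32(188)), (np.int32(206), np.int32(290), np.int32(8), np.int32(8), np.int32(36)), (n
[... 763 characters left out ...]
 np.int32(23), np.int32(9), np.int32(46)), (np.int32(43), np.int32(336), np.int32(5), np.int32(7), np.int32(22)), (np.int32(50), np.int32(338), np.int32(10), np.int32(7), np.int32(20)), (np.int32(230), np.int32(342), np.int32(16), np.int32(5), np.int32(24)), (np.int32(393), np.int32(348), np.int32(33), np.int32(52), np.int32(210)), (np.int32(19), np.int32(353), np.int32(13), np.int32(7), np.int32(31)), (np.int32(278), np.int32(353), np.int32(12), np.int32(4), np.int32(16)), (np.int32(291), np.int32(357), np.int32(12), np.int32(4), np.int32(16)), (np.int32(316), np.int32(365), np.int32(20), np.int32(10), np.int32(37)), (np.int32(335), np.int32(377), np.int32(22), np.int32(21), np.int32(109))]
```

View pics/cmpside.png

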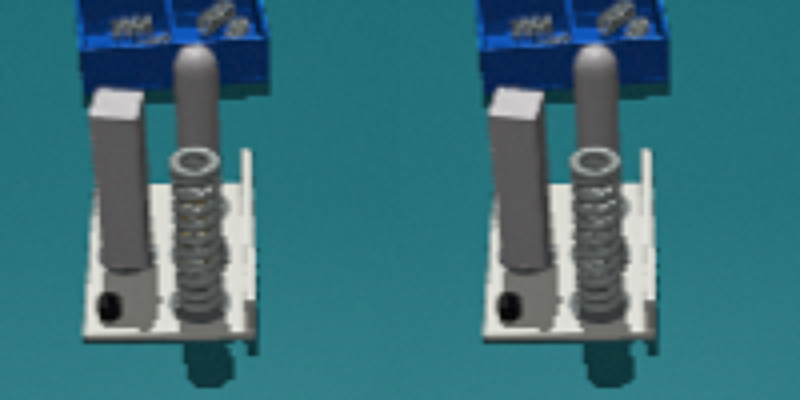

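View pics/cmptop.png

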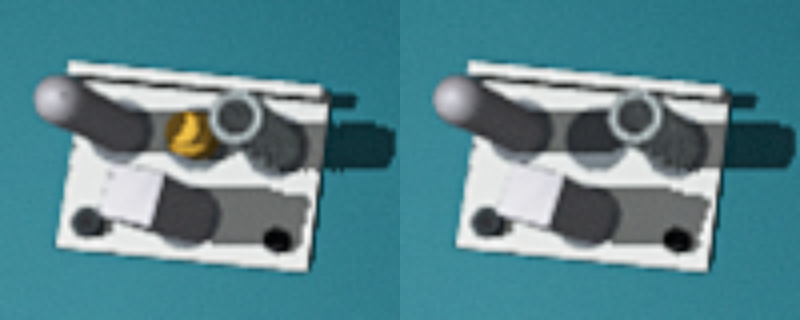

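View pics/side21.png

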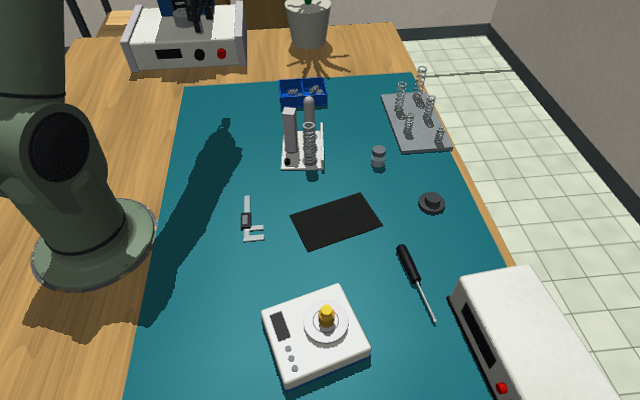

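The before and after pictures match within about a pixel for the three pieces. The weight stands mid-plate at (326,317), and the jar, caliper and screwdriver haven't moved. I'll hand it in.

Run:
```python
from workcell import bot
print(bot.job_done())
```

```text
the job is handed in; nothing more can be done
None
```

The job is done and was handed in at about 78 s of the 141 s allowed. The hand-in gave no verdict, so the result below rests on my own checks.

I stood the square column, spring and round column on the rubber mat and put the brass weight on the force plate. Then I returned the round column, spring and square column to their own seats. Each was lowered slowly until contact was felt before release, and the arm then went back to near its start position.

- **Tall pieces:** before and after pictures from the side and top cameras show all three upright on their original seats. I saw a difference of about a pixel at most (1–2 mm).
- **Weight:** it stands upright inside the plate's ring, about 2 mm from the plate's centre in each camera view. The two cameras put it up to 5 mm apart in y, but they disagree on the plate's own position by 2–3 mm the same way.
- **Bystanders:** the before and after comparison shows no change at the jar, caliper or screwdriver.
- **Slip along the way:** the square column was first carried about 32 mm too far over the mat. I corrected this before lowering it. No check failed.

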